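Clamp a two-part press mould with the ratchet lever

ROBOT

A 6-joint arm with a two-finger parallel gripper is mounted at the origin on the work surface. World frame = base frame: x ahead of the robot, y to its left, z up, the work surface at z = 0. Lengths are in m, angles in degrees, forces in N, time in s.
With the tool pointing down it reaches from about 0.4 to 0.825 m from the base axis. Payload 7 kg.
Tool frame: the origin (TCP) lies midway between the tips of the shut fingers; the grasp point (between the pads) lies r.grip_depth behind it (r.grip_depth is the distance from the TCP to the grasp point, in m); z points along the fingers, y is the direction in which the jaws open and shut (so a half turn about z gives the same grasp; the last joint's range is limited). The gripper opens to 88 mm and grips with 3 to 60 N. Pads are 19 mm wide; open, the fingers measure 130 mm over their backs; the gripper's body (78 mm by 193 mm) begins 47 mm behind the grasp point.
Start: joints at [-48.352, 20.546, 0.682, 0, -70.136, -16.507], TCP at [0.287, -0.611, 0.227] pointing down, gripper open.
Joint ranges: [-176.03, 176.03], [-82.01, 121.73], [-58.28, 71.71], [-173.87, 95.51], [-174.79, -0.11], [-173.66, 173.66]. Speed limits (degrees/s): [136.94, 136.94, 172.46, 180, 180, 180].

INTERFACE

Orientations are given as [roll, pitch, yaw] about the fixed x, y, z axes, in that order (R = Rz(yaw) Ry(pitch) Rx(roll)).
In Python, from plant import r, imaging, close_job gives the robot as it stands.
- The arm moves only by the tool step_arm, never from a script. Its argument "commands" is a list of rows, each a list of 2 entries, a list of its own where there are three numbers: the shift along the tool's x, y, z in mm, then the turn about the tool's z in degrees. In form: [[[x, y, z], twist], ...]. A call has 1 to 20 rows; each row shifts and turns the commanded pose from where the row before left it, along the tool's axes as they then stand; what a row does not reach is not made up. A row lasts 1/8 s, in which the tool goes at most 62.5 mm and 10.7 degrees, less where a joint would pass 70% of its speed; a pose out of reach is approached as far as the arm can. A call with a gripper value outside its range is refused whole. "gripper" is the closure, from 0 (fully open) to 1 (shut), set as the call begins (left out, the last holds). The fingers move at their own pace and stop on an object; "grip_force" is the grip in N (left out, the last holds). Time passes only in rows, so rows that do not move let the fingers close. It gives the time, the measured TCP pose, the force and the opening at its end, in the units of the state.
- r.get_state(): the state, without advancing time (a new reading comes with each control period).
- imaging.capture(name): name is "scene" or "top" or "wrist"; returns a dict with "img" (480x640x3 uint8, red, green, blue), "z_map" (480x640 float32, m along the optical axis (not along the pixel's ray), 0 where there is no reading), "vfov" (degrees; the focal length in pixels is half the picture's height over the tangent of half this angle, whatever the lens; pixels are square), "cx", "cy" (the principal point, pixels), "extrinsics" (4x4, takes a point from camera to world coordinates); the wrist camera has in their place "T_tool_cam" (4x4, takes a point from camera to tool coordinates, whose origin is the TCP and whose axes are the flange's). Camera axes: x right, y down, z forward; pixel columns grow to the right and rows downward; lengths in m; the calibration is good to about 2 mm. A picture is of the moment at which its call begins: read the wrist's pose just before it.
- close_job(): hands the job in, once; it reports no verdict.
The state is a dict: "time_s": time; "joints": joint angles; "qd": joint speeds; "joint_torque": joint torques, N m; "tcp_pos": TCP position; "eef_rot": TCP orientation; "contact_force": force on the tool from outside, world axes, zero at the start; "moment": the same for the moment, N m; "gripper_width": finger opening in m.
Only numpy, scipy, OpenCV 4.12 (cv2) and the standard library are available. Lean on these libraries where they do the work, as an engineer would, in place of code of your own. Each camera call takes 0.05 s, during which the arm holds its last target.

TASK

Take the plaster mould half that leans on the drying stand and stand it upright on the bed of the ratchet clamp, between the sliding jaw and the other mould half, its hollowed face towards the other half and its side edges in line with it. Let go, then pump the clamp's lever with full strokes, one tooth at a time, until the jaw has shut the two halves tight together and the lever goes no further. Move the jaw only by its lever, do not knock over or shift the other things, and leave the mould clamped.

Things in the scene. Friction and masses are not known exactly. Their poses are not given: they have to be found in the camera images.
- half: loose plaster mould half, 0.4-0.75 kg: slab 40 mm thick (its x), 120 wide (y), 110 tall (z), origin at the centre of its 40 x 120 mm underside. Face at x = +20 mm has a hollow 84 mm wide, 12 deep, 16 to 76 mm above the underside; grip it across the thickness at the plain top 34 mm. Starts leaning in the stand, z axis 35 degrees from vertical, top towards the stand's -x, hollow face up.
- half_face (a point): centre of the loose half's hollowed face: on the half's frame at (20, 0, 55) mm
- stand: fixed wooden drying stand, base 150 x 150 mm, origin on the table; a trough tilted 35 degrees sideways: a ledge under the half's underside, a low back board behind its lower 45 mm; its upper 65 mm stands free on both faces. The half's underside centre starts near (30, 0, 36) mm in the stand's frame. The stand's -x points to the robot's right.
- clamp: fixed grey ratchet clamp, 140 (x) by 380 mm (y), origin on the table under its middle; bed top at z = 12 mm. At its +y end the other, equal mould half is fixed (x -60 to 60, y 130 to 170, z 12 to 122 mm), hollow face to the clamp's -y. The sliding jaw pushes to +y. Shut, the loose half fills y 90 to 130 mm. Bed between jaw and y = 130 mm is free.
- fixed_face (a point): centre of the hollowed face of the fixed mould half, in the clamp's frame at (0, 130, 67) mm
- jaw: sliding steel jaw on a toothed bar; origin at its pressing face, in the clamp's frame (0, Y, 0), axes as the clamp's; face 100 mm wide, z 14 to 72 mm. Y starts at 10 to 40 mm, 90 mm when the mould is shut. A brake holds the bar (20 N) where it is left. Pitch 16 mm: each full lever stroke moves it 16 mm to +y (the first maybe less), so 3 to 7 strokes. It never goes back.
- lever: ratchet lever, level steel arm, top at z = 67 mm. Origin at its upright pivot, in the clamp's frame (-35, -120, 62) mm; x along the arm: along the clamp's +x at rest, working stroke anticlockwise from above to a stop at 0.45 rad. A light spring (2 to 4 N at the knob) returns it; let it come back fully before the next stroke.
- lever_knob (a point): top centre of the upright black handle post on the lever's end: 22 mm diameter, 72 mm tall (z 65 to 137 mm), 160 mm from the pivot. A stroke takes 9 to 13 N here; once the mould is shut the lever stalls short of its stop: push to about 20 N, no more than 25 N.
- jar: bystander: white jar with an orange cap, 68 mm diameter, 85 mm tall, origin at the centre of its underside; leave alone
- tile: bystander: flat plaster tile 100 x 100 x 22 mm, origin at the centre of its underside; leave alone
- batten: bystander: flat wooden batten 50 x 180 x 20 mm, origin at the centre of its underside; leave alone
Mind the look-alikes: they are no part of the job. Leave any orange or pink look-alike of the half alone.

How it is judged (in metres and radians):
On the way, in this order (a step that is already met when the one before it is completed fails the run):
1. the half stands upright on the clamp's bed between the jaw and the other half, let go (angle between half's own z axis and vertical below 0.1 rad and z of half in the frame of clamp between 0.007 and 0.017 m and x of half in the frame of clamp between -0.012 and 0.012 m and y of half in the frame of clamp between 0.025 and 0.114 m and contact force between the fingers and half below 0.3 N), for 0.2 s.
2. the jaw, driven by the lever, presses the two halves together (contact force between jaw and half above 8 N and y of jaw in the frame of clamp above 0.087 m), for 0.05 s.
At the end, for the whole second after the job is handed in: The loose half stands upright on the bed (within 0.06 rad), shut on the fixed half: faces parallel within 0.06 rad, gap under 3 mm, centres of the hollowed faces within 10 mm of each other; the jaw bears on its back (within 3.5 mm of its shut position); everything at rest (distance between half_face and fixed_face below 0.01 m and y of half_face in the frame of clamp above 0.127 m and angle between the x axis of half and the y axis of clamp, either way round below 0.06 rad and angle between half's own z axis and vertical below 0.06 rad and y of jaw in the frame of clamp above 0.0865 m and linear speed of half below 0.01 m/s); the robot touches nothing.
It fails at once if the jaw is pushed directly by the robot (over 12 N) (contact force between any of the fingers, the arm and jaw above 12 N).
It fails at once if the jar, tile or batten is shifted by more than 40 mm or knocked over (distance of any of jar, tile, batten from where it was at the start of the episode above 0.04 m or angle between jar's own z axis and vertical above 0.5 rad).
It also fails if it takes over 67 s, if anything falls off the work surface, if the arm or the gripper's body presses on something with over 40 N, if the wrist force passes 120 N, or if a joint passes its speed limit or range.

## Working session

There is one attempt and no reset: what is moved stays moved. The work goes in short steps, Python scripts to look and compute and a tool call to move; the robot and the scene stay as the last step left them, time stands still between calls to the robot, and variables do not carry over. Pictures are saved under pics/ and viewed, and the job is handed in when it is done.

Besides the shell and the picture viewer there is one more tool, called after "Emit:" by a JSON object that holds its "method" and its "body". step_arm: Moves the arm, as the interface text tells. Its arguments: {"type":"object","properties":{"commands":{"type":"array","items":{"type":"array"}},"gripper":{"type":"number"},"grip_force":{"type":"number"}},"required":["commands"]}

```bash
ls -la; mkdir -p pics; python3 - <<'E'
from plant import r, imaging
import cv2, numpy as np
print(r.get_state()); print(r.grip_depth)
for n in ["scene","top","wrist"]:
    c=imaging.capture(n)
    cv2.imwrite(f"pics/{n}0.png",c["img"][:,:,::-1])
    np.savez(f"{n}0.npz",**c)
    print(n,c["vfov"],c["cx"],c["cy"],c.get("extrinsics",c.get("T_tool_cam")))
E
```

```text
total 12
drwxr-xr-x  3 agent agent 4096 Dec  6 14:30 .
drwxr-xr-x 23 root  root  4096 Dec  6 14:30 ..
drwxr-xr-x  2 agent agent 4096 Dec  6 14:30 pics
{'time_s': 0.0, 'joints': array([-4.83518377e+01,  2.05924143e+01,  6.33271350e-01, -2.12478447e-02,
       -7.01344307e+01, -1.65066287e+01]), 'qd': array([-0.00526142,  0.04206012,  0.06283506, -0.07785474, -0.04526546,
       -0.04013199]), 'joint_torque': array([-6.93799320e-04, -5.82724464e+01,  2.93061680e+01,  6.99759990e+00,
        6.99918033e-03, -1.43747975e-04]), 'tcp_pos': array([ 0.28654949, -0.61061847,  0.22560426]), 'eef_rot': array([ 1.79904607e+02, -7.43856084e-03, -1.54865697e+02]), 'contact_force': array([-0.06833398, -0.11878762,  0.13083399]), 'moment': array([-0.03260599,  0.0068585 ,  0.00870797]), 'gripper_width': 0.08762081592194346}
0.0188
scene 56.967050171440796 322.74257068858105 239.82907082785846 [[ 0.6573244   0.46886927 -0.58998834  1.20007084]
 [ 0.7535143  -0.4212425   0.5047484  -0.42546409]
 [-0.01186715 -0.77634809 -0.63019268  0.87053381]
 [ 0.          0.          0.          1.        ]]
top 56.26214072906031 325.65030720025914 234.13465548290648 [[ 2.38656706e-03 -9.92603347e-01  1.21379153e-01  3.13160537e-01]
 [-9.99816318e-01 -6.02495836e-05  1.91657685e-02  1.58948098e-01]
 [-1.90166929e-02 -1.21402599e-01 -9.92421168e-01  1.42418290e+00]
 [ 0.00000000e+00  0.00000000e+00  0.00000000e+00  1.00000000e+00]]
wrist 65.7694109333142 315.26940149021954 241.69870813784496 [[ 1.22584073e-03 -9.67688288e-01 -2.52146535e-01  6.81514446e-02]
 [ 9.99999025e-01  1.01769863e-03  9.55890561e-04 -1.01407798e-03]
 [-6.68394917e-04 -2.52147461e-01  9.67688592e-01 -1.57186539e-01]
 [ 0.00000000e+00  0.00000000e+00  0.00000000e+00  1.00000000e+00]]
```

View pics/scene0.png

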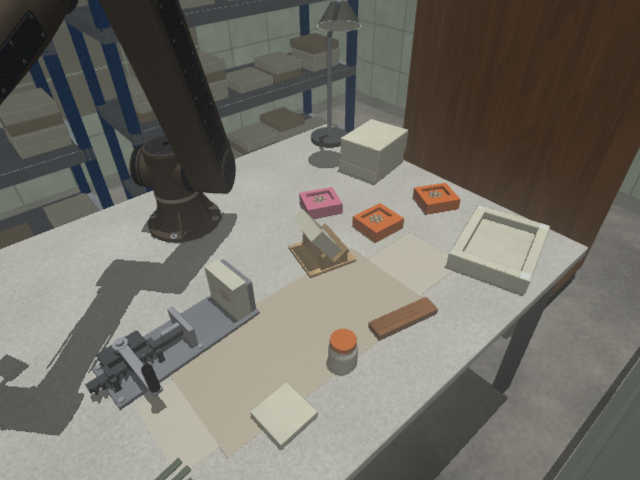

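View pics/top0.png

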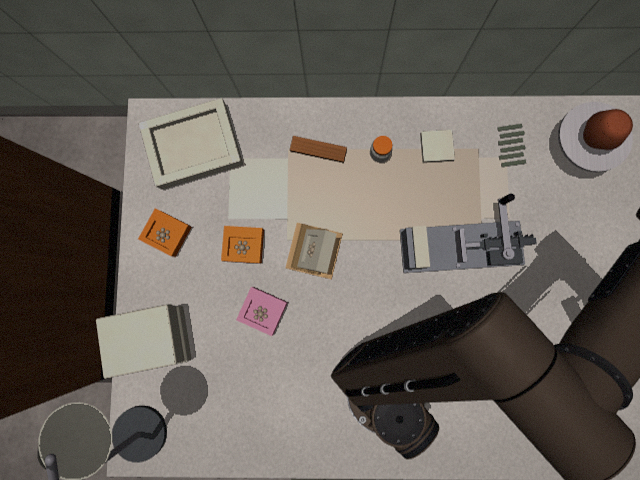

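View pics/wrist0.png

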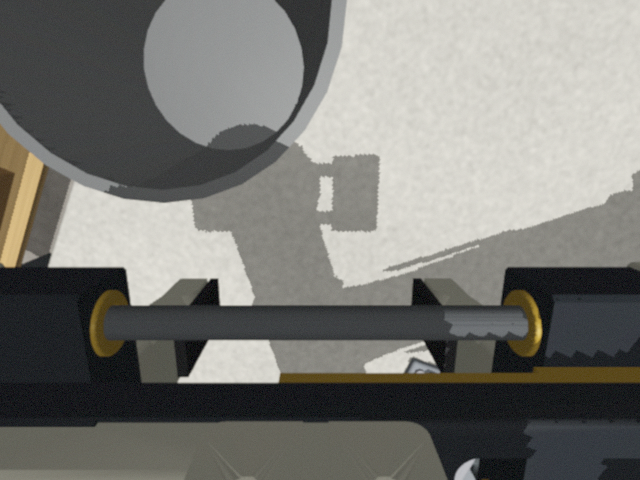

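The tool only shifts and twists, so it always points down. The half will have to be swung upright by the fingers before I grip it. First I'll measure everything from depth.

```bash
cat > h.py <<'E'
import numpy as np, cv2
def cloud(c,T=None):
    h,w=c["z_map"].shape; f=h/2/np.tan(np.radians(float(c["vfov"]))/2)
    u,v=np.meshgrid(np.arange(w),np.arange(h)); z=c["z_map"]
    P=np.stack([(u-float(c["cx"]))/f*z,(v-float(c["cy"]))/f*z,z],-1)
    T=c["extrinsics"] if T is None else T
    return P@T[:3,:3].T+T[:3,3]
E
python3 - <<'E'
from h import *
for n in ["top","scene"]:
    c=np.load(n+"0.npz"); W=cloud(c); z=W[...,2]; ok=c["z_map"]>0
    t=(ok&(abs(z)<.02)&(W[...,0]>.3)&(W[...,0]<.9)&(abs(W[...,1])<.5)); print(n,"table z med",np.median(z[t]))
    reg=ok&(W[...,0]>.3)&(W[...,0]<.9)&(W[...,1]>-.45)&(W[...,1]<.45)
    for lo,hi in [(.115,.13),(.13,.145),(.062,.08),(.008,.018)]:
        m=(reg&(z>lo)&(z<hi)).astype(np.uint8)
        k,l,s,ce=cv2.connectedComponentsWithStats(m)
        for i in range(1,k):
            if s[i,4]>25:
                p=W[l==i]; rc=cv2.minAreaRect((p[:,:2]*1000).astype(np.float32))
                print(n,lo,hi,"px",ce[i].round(),s[i,4],"mean",p.mean(0).round(4),"rect",np.round(rc[0],1),np.round(rc[1],1),round(rc[2],1))
# upscaled crops
im=cv2.imread("pics/top0.png"); 
cv2.imwrite("pics/crop_clamp.png",cv2.resize(im[180:290,380:550],None,fx=4.5,fy=4.5,interpolation=cv2.INTER_CUBIC))
im2=cv2.imread("pics/top0.png")[205:295,270:360]; cv2.imwrite("pics/crop_stand.png",cv2.resize(im2,None,fx=6,fy=6,interpolation=cv2.INTER_CUBIC))
im3=cv2.imread("pics/scene0.png")[190:420,80:380]; cv2.imwrite("pics/crop_scene.png",cv2.resize(im3,None,fx=2.6,fy=2.6,interpolation=cv2.INTER_CUBIC))
E
```

```text
top table z med 0.0007792232676824273
top 0.115 0.13 px [420. 247.] 590 mean [ 0.4361 -0.0911  0.1219] rect [436.  -90.4] [119.7  45.6] 5.6
top 0.115 0.13 px [317. 250.] 136 mean [0.4264 0.2097 0.1227] rect [427.1 210.7] [ 14.9 119.6] 75.8
top 0.115 0.13 px [328. 252.] 273 mean [0.4207 0.1783 0.123 ] rect [420.2 180.4] [ 26.6 119.6] 76.5
top 0.13 0.145 px [510. 197.] 46 mean [ 0.5791 -0.3511  0.1365] rect [ 579.3 -351.3] [19.7 19.1] 52.4
top 0.13 0.145 px [321. 251.] 244 mean [0.421  0.1965 0.1344] rect [423.8 195.6] [ 23.8 120. ] 77.6
top 0.062 0.08 px [379. 153.] 30 mean [0.7316 0.0194 0.0721] rect [734.6  19.1] [54.9 18.5] 68.2
top 0.062 0.08 px [505. 232.] 437 mean [ 0.4862 -0.3573  0.0677] rect [ 496.1 -359.8] [184.9  34.2] 2.0
top 0.062 0.08 px [462. 245.] 174 mean [ 0.446  -0.227   0.0711] rect [ 446.2 -229.9] [97.8 20.4] 4.8
top 0.062 0.08 px [310. 249.] 78 mean [0.4334 0.2319 0.0702] rect [433.3 231.1] [16.2 81.8] 76.3
top 0.008 0.018 px [514. 227.] 115 mean [ 0.5072 -0.4057  0.0126] rect [ 502.7 -408. ] [50.8 36.3] 0.7
top 0.008 0.018 px [293. 246.] 192 mean [0.4485 0.2897 
[... 2082 characters left out ...]
 318.] 80 mean [0.7957 0.2373 0.0134] rect [792.7 241.1] [106.9  12.1] 76.5
scene 0.008 0.018 px [157. 331.] 198 mean [ 0.3918 -0.2765  0.0125] rect [ 395.6 -273.2] [32.9 74.5] 4.8
scene 0.008 0.018 px [385. 331.] 97 mean [0.7663 0.1411 0.0128] rect [765.7 141.5] [84.4 41.9] 41.0
scene 0.008 0.018 px [342. 368.] 74 mean [ 0.7745 -0.0096  0.0129] rect [769.8  -8.9] [62.5 22.6] 40.1
scene 0.008 0.018 px [ 98. 369.] 90 mean [ 0.4064 -0.4274  0.0133] rect [ 406.  -426.6] [36.3 19.6] 3.4
scene 0.008 0.018 px [126. 388.] 775 mean [ 0.4975 -0.3979  0.0126] rect [ 491.1 -398.3] [76.6 64.9] 3.9
scene 0.008 0.018 px [286. 430.] 157 mean [ 0.8057 -0.1935  0.0131] rect [ 798.5 -199.6] [137.7  70.1] 47.4
```

View pics/crop_clamp.png

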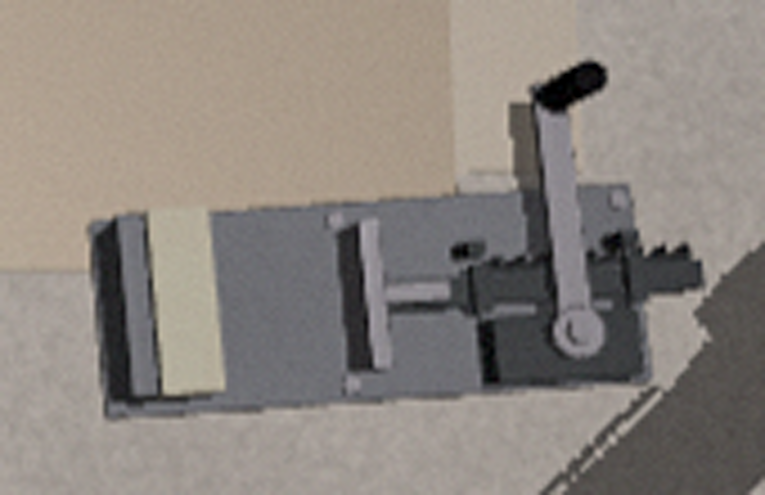

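View pics/crop_scene.png

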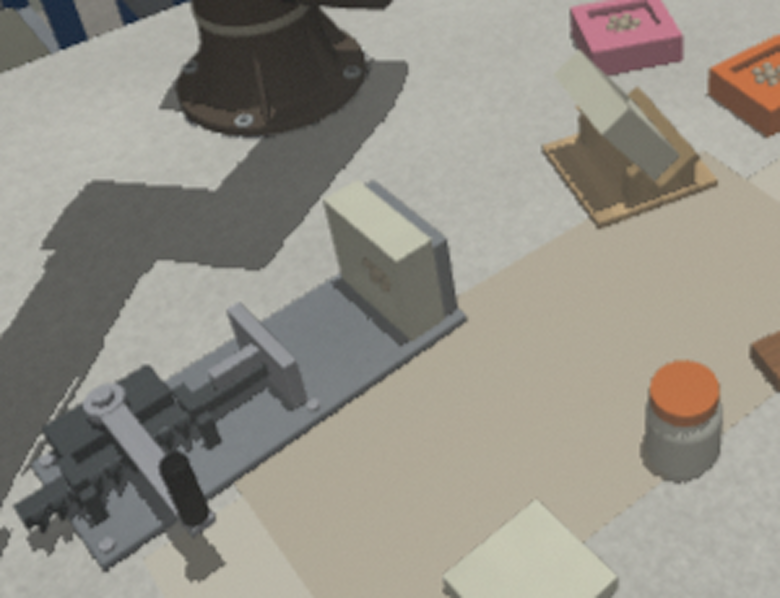

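View pics/crop_stand.png

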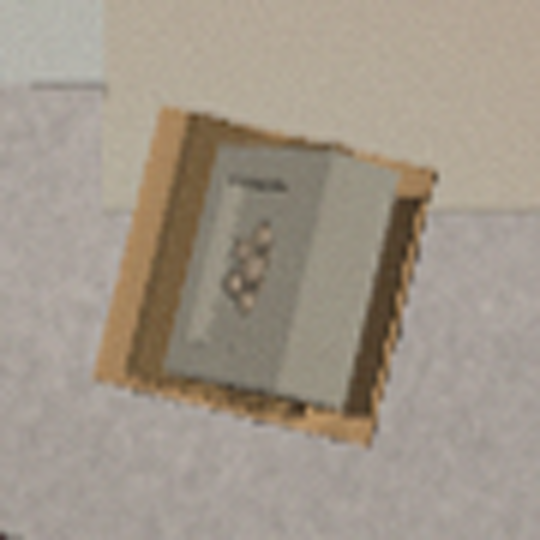

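```bash
python3 - <<'E'
from h import *
def edgefit(W,m,name):
    p=(W[m][:,:2]*1000).astype(np.float32); rc=cv2.minAreaRect(p)
    print(name,m.sum(),"rect",np.round(rc[0],1),np.round(rc[1],1),round(rc[2],1),"mean",p.mean(0).round(1), "z",np.median(W[m][:,2]).round(4))
for n in ["top","scene"]:
    c=np.load(n+"0.npz"); W=cloud(c); z=W[...,2]; hsv=cv2.cvtColor(c["img"],cv2.COLOR_RGB2HSV)
    x,y=W[...,0],W[...,1]
    fx=(x>.36)&(x<.52)&(y>-.14)&(y<-.04)&(z>.116)&(z<.128)
    print("hsv med",np.median(hsv[fx],0))
    cream=(hsv[...,0]>20)&(hsv[...,0]<45)&(hsv[...,1]>15)&(hsv[...,2]>100)
    edgefit(W,fx&cream,n+" fixed top cream")
    # normals based classification for the half in stand
    st=(x>.34)&(x<.52)&(y>.1)&(y<.3)&(z>.03)
    d=cv2.GaussianBlur(W.astype(np.float32),(0,0),0.8)
    gx=np.roll(d,-1,1)-np.roll(d,1,1); gy=np.roll(d,-1,0)-np.roll(d,1,0)
    N=np.cross(gx,gy); N/=np.linalg.norm(N,axis=-1,keepdims=True)+1e-12; N*=np.sign(N[...,2:])
    a=np.radians(76.); X=np.array([np.cos(a),np.sin(a),0]); s,co=np.sin(np.radians(35)),np.cos(np.radians(35))
    for nm,v in [("hollowface",X*co+np.array([0,0,s])),("topface",-X*s+np.array([0,0,co]))]:
        m=st&(N@v>.97)
        if m.sum()<30: print(n,nm,"few"); continue
        p=W[m]; 
        for _ in range(4):
            q=p.mean(0); nn=np.linalg.svd(p-q)[2][2]; nn*=np.sign(nn[2]); e=(p-q)@nn; p=p[abs(e-np.median(e))<.004]
        print(n,nm,len(p),"c",q.round(4),"n",nn.round(3),"tilt",np.degrees(np.arccos(nn[2])).round(1),"az",np.degrees(np.arctan2(nn[1],nn[0])).round(1),"rms",e.std().round(4))
        Y=np.array([-np.sin(a),np.cos(a),0]); vv=np.cross(nn,Y)
        al=p@Y; print("   along Y range",np.percentile(al,[1,99]).round(4),"mid in Y",(np.percentile(al,[1,99]).mean()).round(4),"z rng",np.percentile(p[:,2],[1,99]).round(3),"X rng",np.percentile(p@X,[1,99]).round(4))
    # jaw face, knob
    ps=np.radians(4.6); C=np.array([np.cos(ps),np.sin(ps)]); D=np.array([-np.sin(ps),np.cos(ps)])
    j=(x>.38)&(x<.52)&(y>-.26)&(y<-.2)&(z>.064)&(z<.076)
    p=W[j][:,:2]; print(n,"jaw along D",np.percentile(p@D,[2,98]).round(4),"C",np.percentile(p@C,[1,99]).round(4))
    k=fx&cream; p=W[k][:,:2]; print(n,"fixed D",np.percentile(p@D,[2,98]).round(4),"C",np.percentile(p@C,[1,99]).round(4))
    A=np.c_[p@C,np.ones(len(p))]
    # slope of front edge: per C-bin min of D
    cc=p@C; dd=p@D; b=np.linspace(cc.min()+.01,cc.max()-.01,9); 
    lo=[np.min(dd[(cc>=b[i])&(cc<b[i+1])]) for i in range(8)]; hi=[np.max(dd[(cc>=b[i])&(cc<b[i+1])]) for i in range(8)]
    bm=(b[1:]+b[:-1])/2; print(n,"yaw corr front",np.degrees(np.polyfit(bm,lo,1)[0]).round(2),"back",np.degrees(np.polyfit(bm,hi,1)[0]).round(2))
    # bed edges
    bd=(x>.3)&(x<.6)&(y>-.46)&(y<-.02)&(z>.008)&(z<.017); p=W[bd][:,:2]
    edgefit(W,bd,n+" bed"); print(n,"bed C",np.percentile(p@C,[.3,99.7]).round(4),"D",np.percentile(p@D,[.3,99.7]).round(4))
    # lever arm
    lv=(x>.40)&(x<.6)&(y>-.40)&(y<-.32)&(z>.060)&(z<.073); edgefit(W,lv,n+" lever")
    k=(z>.131)&(z<.145)&(x>.54)&(x<.62)&(y>-.4)&(y<-.3);edgefit(W,k,n+" knob")
E
```

```text
hsv med [ 22.  34. 178.]
top fixed top cream 452 rect [436.5 -91.2] [118.4  40.1] 4.7 mean [433.9 -91.3] z 0.1219
top hollowface 231 c [0.427  0.2241 0.1022] n [0.196 0.795 0.574] tilt 55.0 az 76.1 rms 0.0013
   along Y range [-0.4174 -0.3097] mid in Y -0.3636 z rng [0.049 0.137] X rng [0.2974 0.3574]
top topface 97 c [0.4318 0.2233 0.0931] n [0.227 0.658 0.718] tilt 44.1 az 70.9 rms 0.0023
   along Y range [-0.4229 -0.3039] mid in Y -0.3634 z rng [0.047 0.133] X rng [0.2782 0.3683]
top jaw along D [-0.2708 -0.2554] C [0.3777 0.4746]
top fixed D [-0.1454 -0.1072] C [0.3697 0.4856]
top yaw corr front -0.62 back -0.92
top bed 2404 rect [ 446.7 -239.5] [291.4 418. ] 2.0 mean [ 448.4 -238.3] z 0.0121
top bed C [0.3316 0.5557] D [-0.4648 -0.0859]
top lever 431 rect [ 495.8 -360.3] [184.2  34.2] 1.6 mean [ 488.1 -357.1] z 0.0668
top knob 46 rect [ 579.3 -351.3] [19.7 19.1] 52.4 mean [ 579.1 -351.1] z 0.136
hsv med [ 32.  25. 191.]
scene fixed top cream 611 rect [437.4 -94.2] [123.8  41.4] 3.9 mean [441.3 -95.6] z 0.1225
scene hollowface 53 c [0.4603 0.2488 0.0666] n [0.082 0.649 0.757] tilt 40.8 az 82.8 rms 0.0022
   along Y range [-0.4369 -0.3194] mid in Y -0.3782 z rng [0.047 0.108] X rng [0.3134 0.3762]
scene topface 74 c [0.4292 0.192  0.1169] n [0.205 0.653 0.729] tilt 43.2 az 72.6 rms 0.0022
   along Y range [-0.4239 -0.3115] mid in Y -0.3677 z rng [0.046 0.132] X rng [0.2747 0.3639]
scene jaw along D [-0.2729 -0.2597] C [0.3777 0.4772]
scene fixed D [-0.1493 -0.1099] C [0.3697 0.4883]
scene yaw corr front -0.81 back -0.87
scene bed 3990 rect [ 447.4 -244. ] [143.8 378.9] 3.9 mean [ 466.9 -251. ] z 0.0126
scene bed C [0.3566 0.4981] D [-0.4682 -0.0963]
scene lever 559 rect [ 498.2 -358. ] [189.5  32.6] 5.9 mean [ 485.5 -363.2] z 0.0673
scene knob 98 rect [ 581.  -355.1] [21.5 19.6] 20.6 mean [ 582.7 -355. ] z 0.1366
```

Emit:
{"method": "step_arm", "body": {"commands": [[[-36.7,28.2,-2],0],[[-36.7,28.2,-2],0],[[-36.7,28.2,-2],0],[[-36.7,28.2,-2],0],[[-36.7,28.2,-2],0],[[-36.7,28.2,-2],0],[[-36.7,28.2,-2],0],[[-36.7,28.2,-2],0],[[-36.7,28.2,-2],0],[[-36.7,28.2,-2],0],[[0,0,0],7.8],[[0,0,0],7.8],[[0,0,0],7.8],[[0,0,0],7.8],[[0,0,0],7.9]], "gripper": 0}}

```text
time_s: 2.02
tcp_pos: [0.499, -0.1998, 0.2463]
eef_rot: [180.0, -0.0, 165.8]
contact_force: [-0.9, 0.5, 0.5]
gripper_width: 0.0877
```

```bash
cat >> h.py <<'E'
from scipy.spatial.transform import Rotation as Rn
S0=np.array([.4335,.2258]); SX=np.array([np.cos(np.radians(76)),np.sin(np.radians(76))]); SY=np.array([-SX[1],SX[0]])
CY=np.radians(4.0); CC=np.array([.4475,-.2423]); CX=np.array([np.cos(CY),np.sin(CY)]); CD=np.array([-CX[1],CX[0]])
def stand(u,v=0): return S0+u*SX+v*SY
def clamp(x,y): return CC+x*CX+y*CD
def tomove(st,xy,z,tooly_deg):
    R=Rn.from_euler('xyz',st["eef_rot"],degrees=True).as_matrix()
    d=np.array([*xy,z])-st["tcp_pos"]; t=R.T@d*1000
    yaw=np.degrees(np.arctan2(R[1,1],R[0,1])); tw=(yaw-tooly_deg+180)%360-180
    print("t",round(st["time_s"],2),"shift tool mm",t.round(1),"twist",round(tw,1),"tcp",st["tcp_pos"].round(4),"joints",st["joints"].round(1),"F",st["contact_force"].round(1),"w",round(st["gripper_width"],4))
E
python3 - <<'E'
from h import *; from plant import r
st=r.get_state(); tomove(st,stand(-.0217),.2,76)
E
```

```text
t 2.02 shift tool mm [167.9 374.7  46.4] twist -0.2 tcp [ 0.499  -0.1998  0.2463] joints [  -0.9    6.8  -14.9   -0.   -68.3 -103.3] F [-0.9  0.5  0.5] w 0.0877
```

Emit:
{"method": "step_arm", "body": {"commands": [[[16.8,37.5,4.6],0],[[16.8,37.5,4.6],0],[[16.8,37.5,4.6],0],[[16.8,37.5,4.6],0],[[16.8,37.5,4.6],0],[[16.8,37.5,4.6],0],[[16.8,37.5,4.6],0],[[16.8,37.5,4.6],0],[[16.8,37.5,4.6],0],[[16.8,37.5,4.6],0],[[0,0,0],0]]}}

```text
time_s: 3.4
tcp_pos: [0.426, 0.2065, 0.2]
eef_rot: [-180.0, -0.0, 166.2]
contact_force: [1.4, -0.3, 0.1]
gripper_width: 0.0877
```

```bash
python3 - <<'E'
from h import *; from plant import r,imaging
st=r.get_state(); tomove(st,stand(-.0217),.108,76)
T=np.eye(4); T[:3,:3]=Rn.from_euler('xyz',st["eef_rot"],degrees=True).as_matrix(); T[:3,3]=st["tcp_pos"]
c=imaging.capture("wrist"); cv2.imwrite("pics/wrist1.png",c["img"][:,:,::-1])
W=cloud(c,T@c["T_tool_cam"]); ok=c["z_map"]>0
P=W[ok]; u=(P[:,:2]-S0)@SX; v=(P[:,:2]-S0)@SY; z=P[:,2]
m=(abs(v)<.07)&(u>-.09)&(u<.08)&(z>.02)&(z<.15)
for a in np.arange(-.08,.08,.005):
    k=m&(u>=a)&(u<a+.005)
    if k.sum()>10: print(round(a,3),k.sum(),"z",np.percentile(z[k],[5,50,95]).round(4),"v",np.percentile(v[k],[2,98]).round(3))
E
```

```text
t 3.4 shift tool mm [-2.7 -1.1 92. ] twist 0.2 tcp [0.426  0.2065 0.2   ] joints [  49.8    2.5  -26.1   -0.   -61.5 -153.5] F [ 1.4 -0.3  0.1] w 0.0877
-0.065 511 z [0.1132 0.1145 0.116 ] v [-0.036  0.058]
-0.06 963 z [0.1152 0.1172 0.1191] v [-0.036  0.058]
-0.055 992 z [0.1188 0.1207 0.1226] v [-0.034  0.059]
-0.05 1028 z [0.1222 0.1243 0.1262] v [-0.033  0.059]
-0.045 1070 z [0.1258 0.1278 0.1296] v [-0.032  0.059]
-0.04 1136 z [0.1289 0.1313 0.1333] v [-0.058  0.06 ]
-0.035 1249 z [0.0837 0.1346 0.1367] v [-0.058  0.063]
-0.03 1276 z [0.0637 0.133  0.1363] v [-0.058  0.064]
-0.025 1238 z [0.0855 0.1257 0.1294] v [-0.032  0.063]
-0.02 1130 z [0.0664 0.1185 0.1221] v [-0.034  0.064]
-0.015 1022 z [0.0458 0.1116 0.1149] v [-0.037  0.064]
-0.01 876 z [0.0461 0.086  0.1059] v [-0.042  0.064]
-0.005 956 z [0.0423 0.0825 0.099 ] v [-0.044  0.064]
0.0 871 z [0.0271 0.0773 0.0918] v [-0.046  0.064]
0.005 850 z [0.0299 0.0674 0.0854] v [-0.05   0.065]
0.01 802 z [0.0332 0.0566 0.0778] v [-0.053  0.065]
0.015 949 z [0.037  0.0555 0.0711] v [-0.055  0.065]
0.02 899 z [0.04   0.0585 0.0637] v [-0.056  0.065]
0.025 730 z [0.0421 0.0541 0.058 ] v [-0.066  0.066]
0.03 825 z [0.0452 0.0475 0.0506] v [-0.067  0.066]
0.035 1039 z [0.0472 0.0493 0.0515] v [-0.065  0.064]
0.04 1051 z [0.0507 0.0529 0.0551] v [-0.063  0.064]
0.045 668 z [0.0489 0.0525 0.0551] v [-0.063  0.064]
0.05 296 z [0.045  0.0469 0.0488] v [-0.066  0.064]
```

View pics/wrist1.png

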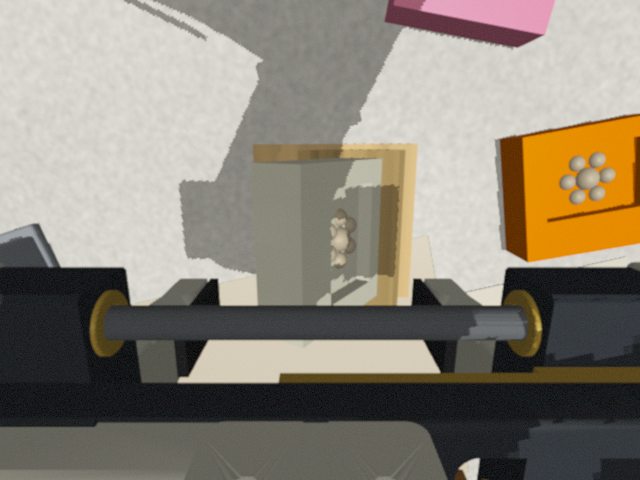

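The wrist view shows the half between the fingers, spanning rows 155–345. The depth puts its back-top corner about 14 mm further toward −u than I assumed, so I'm correcting the origin and descending.

Emit:
{"method": "step_arm", "body": {"commands": [[[0,-8,0],0],[[0,-8,0],0],[[0,0,0],0],[[0,0,20],0],[[0,0,25],0],[[0,0,20],0],[[0,0,15],0],[[0,0,12],0],[[0,0,0],0]]}}

```text
time_s: 4.58
tcp_pos: [0.4225, 0.1886, 0.108]
eef_rot: [-179.9, -0.0, 166.0]
contact_force: [0.1, -0.3, 1.4]
gripper_width: 0.0874
```

```bash
sed -i 's/^S0=.*/S0=np.array([.4335,.2258]); _a=np.radians(76); S0=S0-.0135*np.array([np.cos(_a),np.sin(_a)])+.003*np.array([-np.sin(_a),np.cos(_a)]); SX=np.array([np.cos(_a),np.sin(_a)]); SY=np.array([-SX[1],SX[0]])/' h.py
python3 - <<'E'
from h import *; from plant import r,imaging
st=r.get_state(); tomove(st,stand(-.023),.108,76)
c=imaging.capture("scene"); im=c["img"][170:300,220:400,::-1]; cv2.imwrite("pics/sc2.png",cv2.resize(im,None,fx=4,fy=4,interpolation=cv2.INTER_CUBIC))
c=imaging.capture("wrist"); cv2.imwrite("pics/w2.png",c["img"][:,:,::-1])
E
```

```text
t 4.58 shift tool mm [ 1.4  2.3 -0. ] twist 0.0 tcp [0.4225 0.1886 0.108 ] joints [  48.5    7.3  -34.6   -0.   -48.2 -152.5] F [ 0.1 -0.3  1.4] w 0.0874
```

View pics/sc2.png

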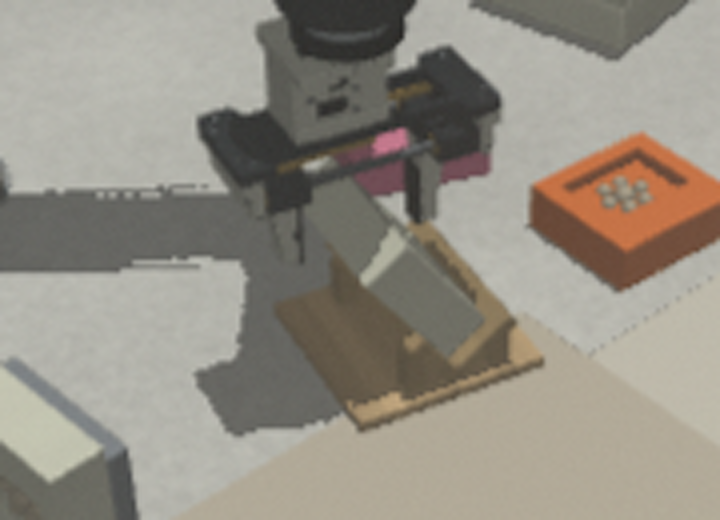

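View pics/w2.png

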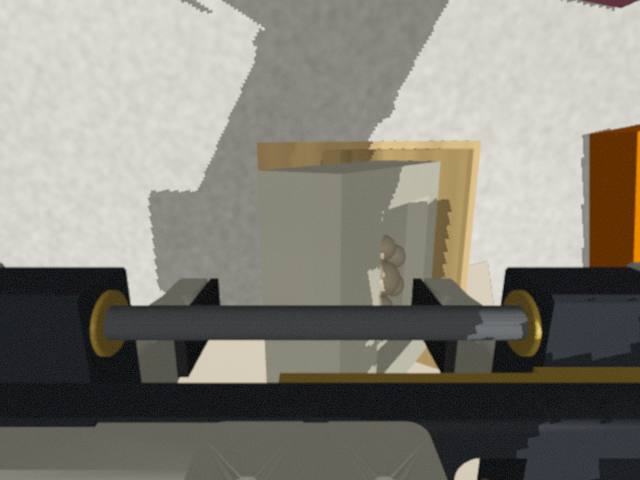

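Emit:
{"method": "step_arm", "body": {"commands": [[[0,8,0],0],[[0,6,0],0],[[0,4,0],0],[[0,4,-1],0],[[0,4,-1],0],[[0,4,-1],0],[[0,4,-1],0],[[0,4,-1],0],[[0,0,0],0]]}}

```text
time_s: 5.8
tcp_pos: [0.4284, 0.2149, 0.1134]
eef_rot: [-178.7, -0.2, 166.1]
contact_force: [-1.4, -37.5, 28.2]
gripper_width: 0.0879
```

```bash
python3 - <<'E'
from h import *; from plant import r,imaging
st=r.get_state(); tomove(st,stand(-.023),.108,76)
c=imaging.capture("scene"); im=c["img"][170:300,220:400,::-1]; cv2.imwrite("pics/sc3.png",cv2.resize(im,None,fx=4,fy=4,interpolation=cv2.INTER_CUBIC))
E
```

```text
t 5.8 shift tool mm [  0.7 -24.6   5.9] twist 0.1 tcp [0.4284 0.2149 0.1134] joints [  50.5    9.   -31.8    0.4  -50.4 -154.7] F [ -1.4 -37.5  28.2] w 0.0879
```

View pics/sc3.png

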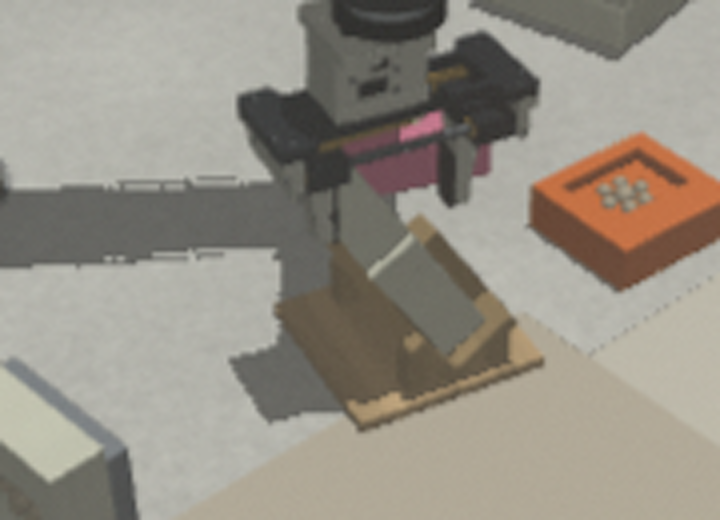

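The push jammed at 37 N. As the slab swings, its corner rises steeply, and friction on the pad stops it. I'll back off, go lower, and drive the finger along the corner's arc instead.

Emit:
{"method": "step_arm", "body": {"commands": [[[0,-10,0],0],[[0,-10,0],0],[[0,-10,0],0],[[0,0,8],0],[[0,0,7],0],[[0,6,0],0],[[0,4,0],0],[[0,2,0],0],[[0,3.2,-4.1],0],[[0,3.2,-4.1],0],[[0,3.5,-3.8],0],[[0,3.5,-3.8],0],[[0,3.8,-3.5],0],[[0,3.8,-3.5],0]]}}

```text
time_s: 7.6
tcp_pos: [0.4325, 0.2289, 0.1216]
eef_rot: [-180.0, -0.0, 166.0]
contact_force: [-2.7, -2.5, 0.9]
gripper_width: 0.0876
```

```bash
python3 - <<'E'
from h import *; from plant import r,imaging
st=r.get_state(); tomove(st,stand(0),.108,76)
c=imaging.capture("scene"); im=c["img"][170:300,220:400,::-1]; cv2.imwrite("pics/sc4.png",cv2.resize(im,None,fx=4,fy=4,interpolation=cv2.INTER_CUBIC))
E
```

```text
t 7.6 shift tool mm [  1.3 -16.3  13.6] twist 0.0 tcp [0.4325 0.2289 0.1216] joints [  51.     8.8  -30.5   -0.   -50.7 -154.9] F [-2.7 -2.5  0.9] w 0.0876
```

View pics/sc4.png

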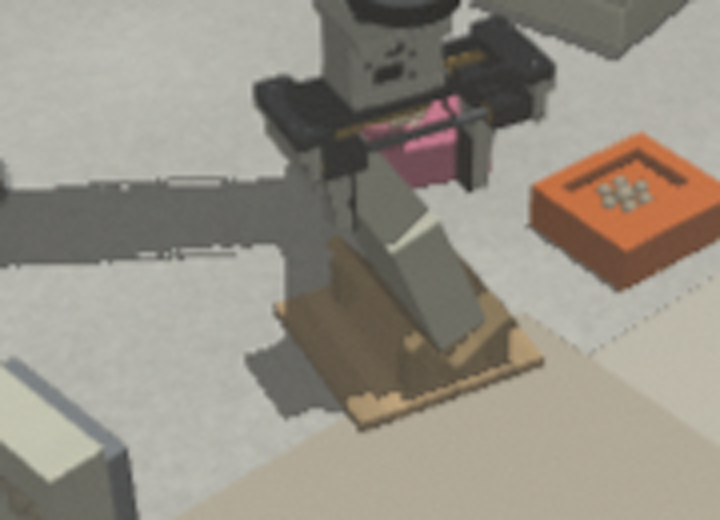

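Emit:
{"method": "step_arm", "body": {"commands": [[[0,4,-2],0],[[0,4,-2],0],[[0,4,-2],0],[[0,4,-1],0],[[0,0,0],0]]}}

```text
time_s: 8.28
tcp_pos: [0.4369, 0.245, 0.1286]
eef_rot: [180.0, 0.0, 166.1]
contact_force: [0.2, -3.1, 1.7]
gripper_width: 0.0878
```

```bash
python3 - <<'E'
from h import *; from plant import r,imaging
st=r.get_state(); tomove(st,stand(0),.108,76)
c=imaging.capture("scene"); im=c["img"][170:300,220:400,::-1]; cv2.imwrite("pics/sc5.png",cv2.resize(im,None,fx=4,fy=4,interpolation=cv2.INTER_CUBIC))
E
```

```text
t 8.28 shift tool mm [  1.7 -33.   20.5] twist 0.1 tcp [0.4369 0.245  0.1286] joints [  51.8    9.3  -28.8    0.   -51.9 -155.8] F [ 0.2 -3.1  1.7] w 0.0878
```

View pics/sc5.png

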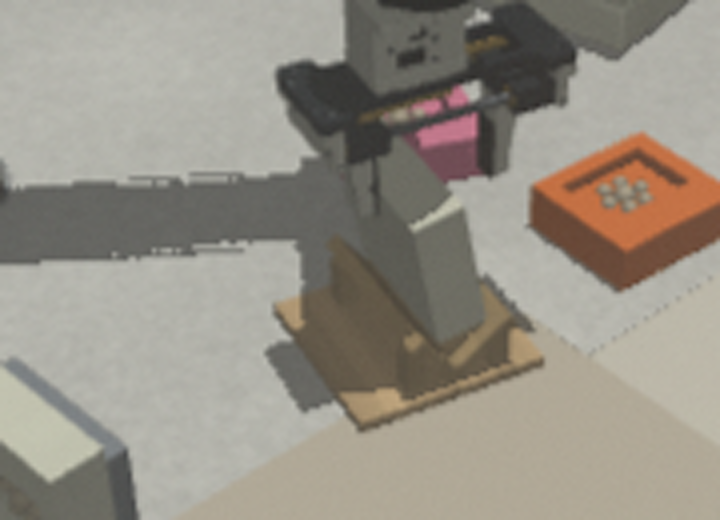

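Emit:
{"method": "step_arm", "body": {"commands": [[[0,-2,0],0],[[0,-2,0],0],[[0,-2,0],0],[[0,-2,0],0],[[0,0,0],0]], "gripper": 0.35, "grip_force": 40}}

```text
time_s: 8.95
tcp_pos: [0.4345, 0.2365, 0.1284]
eef_rot: [180.0, -0.0, 166.0]
contact_force: [-1.0, -2.5, 2.3]
gripper_width: 0.057
```

```bash
python3 - <<'E'
from h import *; from plant import r,imaging
st=r.get_state(); tomove(st,stand(0.0264),.128,76)
E
```

```text
t 8.95 shift tool mm [1.4 2.3 0.4] twist 0.0 tcp [0.4345 0.2365 0.1284] joints [  51.4    8.8  -29.5   -0.   -51.8 -155.3] F [-1.  -2.5  2.3] w 0.057
```

Emit:
{"method": "step_arm", "body": {"commands": [[[0,1,0],0],[[0,1,0],0],[[0,0,0],0],[[0,0,0],0],[[0,0,0],0]], "gripper": 1, "grip_force": 40}}

```text
time_s: 9.57
tcp_pos: [0.435, 0.2388, 0.1282]
eef_rot: [180.0, -0.0, 166.0]
contact_force: [0.9, -0.2, -2.3]
gripper_width: 0.04
```

```bash
python3 - <<'E'
from h import *; from plant import r,imaging
st=r.get_state(); tomove(st,stand(0.0264),.128,76)
c=imaging.capture("scene"); im=c["img"][170:300,220:400,::-1]; cv2.imwrite("pics/sc6.png",cv2.resize(im,None,fx=4,fy=4,interpolation=cv2.INTER_CUBIC))
E
```

```text
t 9.57 shift tool mm [ 1.4 -0.1  0.2] twist 0.0 tcp [0.435  0.2388 0.1282] joints [  51.5    8.9  -29.3   -0.   -51.8 -155.4] F [ 0.9 -0.2 -2.3] w 0.04
```

View pics/sc6.png

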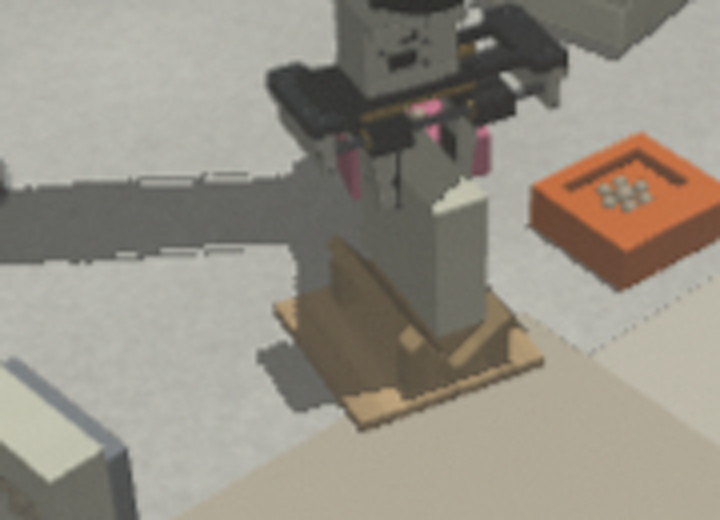

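Emit:
{"method": "step_arm", "body": {"commands": [[[0,0,-5],0],[[0,0,-10],0],[[0,0,-20],0],[[0,0,-25],0],[[0,0,-25],0],[[0,0,-25],0],[[0,0,-10],0],[[0,0,0],0]], "gripper": 1, "grip_force": 50}}

```text
time_s: 10.62
tcp_pos: [0.435, 0.2387, 0.2487]
eef_rot: [179.9, 0.0, 166.0]
contact_force: [0.2, -0.6, -6.3]
gripper_width: 0.0395
```

```bash
python3 - <<'E'
from h import *; from plant import r,imaging
st=r.get_state(); tomove(st,clamp(0,.062),.255,94)
tcp=st["tcp_pos"]; a=np.radians(76)
for n in ["scene","top"]:
    c=imaging.capture(n); cv2.imwrite(f"pics/{n}7.png",c["img"][:,:,::-1])
    W=cloud(c); P=W[(c["z_map"]>0)]
    d=P[:,:2]-tcp[:2]; u=d@SX; v=d@SY; z=P[:,2]
    m=(abs(u)<.035)&(abs(v)<.075)&(z>.12)&(z<.32)
    print(n,m.sum())
    for lo in np.arange(.15,.30,.01):
        k=m&(z>=lo)&(z<lo+.01)
        if k.sum()>5: print(round(lo,3),k.sum(),"u",np.percentile(u[k],[2,50,98]).round(4),"v",np.percentile(v[k],[2,98]).round(4))
im=cv2.imread("pics/scene7.png")[120:300,200:420]; cv2.imwrite("pics/sc7.png",cv2.resize(im,None,fx=3.3,fy=3.3,interpolation=cv2.INTER_CUBIC))
E
```

```text
t 10.62 shift tool mm [-109.1 -404.8   -6.8] twist -18.0 tcp [0.435  0.2387 0.2487] joints [  51.5    2.6  -19.3   -0.   -68.  -155.4] F [ 0.2 -0.6 -6.3] w 0.0395
scene 1452
0.16 20 u [-0.0208 -0.0188  0.0167] v [-0.06    0.0436]
0.17 95 u [-0.0213 -0.0193  0.0159] v [-0.0619  0.0607]
0.18 99 u [-0.0215 -0.0198  0.0179] v [-0.0618  0.0517]
0.19 100 u [-0.0221 -0.0194  0.015 ] v [-0.0615  0.0507]
0.2 96 u [-0.0218 -0.0197  0.0178] v [-0.062   0.0556]
0.21 104 u [-0.0218 -0.0195  0.0166] v [-0.0621  0.0541]
0.22 111 u [-0.0221 -0.0193  0.0177] v [-0.0619  0.0542]
0.23 85 u [-0.022  -0.0191  0.017 ] v [-0.0623  0.0581]
0.24 79 u [-0.0222 -0.0184  0.0154] v [-0.0617  0.0551]
0.25 92 u [-0.0339 -0.02    0.0162] v [-0.0617  0.0577]
0.26 97 u [-0.0329 -0.0193  0.0287] v [-0.0627  0.0023]
0.27 338 u [-0.0256 -0.0001  0.0295] v [-0.0611  0.0275]
0.28 50 u [-0.0327  0.0184  0.0316] v [-0.0279  0.0128]
0.29 51 u [-0.0347  0.0198  0.0316] v [-0.012   0.0111]
top 176
0.27 127 u [-0.0195 -0.0042  0.0163] v [0.0353 0.061 ]
0.28 10 u [-0.0105  0.0013  0.011 ] v [0.0405 0.0563]
```

View pics/sc7.png

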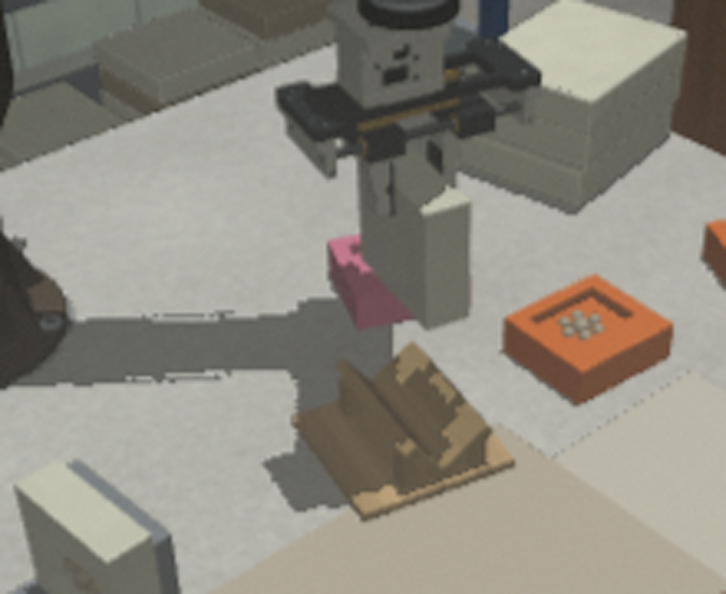

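Emit:
{"method": "step_arm", "body": {"commands": [[[-5,-18,-0.6],0],[[-9,-33.5,-0.6],0],[[-9,-33.5,-0.6],0],[[-9,-33.5,-0.6],0],[[-9,-33.5,-0.6],0],[[-9,-33.5,-0.6],0],[[-9,-33.5,-0.6],0],[[-9,-33.5,-0.6],0],[[-9,-33.5,-0.6],0],[[-9,-33.5,-0.6],0],[[-9,-33.5,-0.6],0],[[-9,-33.5,-0.6],0],[[-5,-18,0],0],[[0,0,0],-6],[[0,0,0],-6],[[0,0,0],-6],[[0,0,0],0]]}}

```text
time_s: 12.85
tcp_pos: [0.4423, -0.1806, 0.2548]
eef_rot: [180.0, -0.1, -176.0]
contact_force: [0.0, -0.3, -5.3]
gripper_width: 0.04
```

```bash
python3 - <<'E'
from h import *; from plant import r,imaging
st=r.get_state(); tomove(st,clamp(0,.062),.11,94)
tcp=st["tcp_pos"]
T=np.eye(4); T[:3,:3]=Rn.from_euler('xyz',st["eef_rot"],degrees=True).as_matrix(); T[:3,3]=tcp
c=imaging.capture("wrist"); cv2.imwrite("pics/w8.png",c["img"][:,:,::-1])
W=cloud(c,T@c["T_tool_cam"]); P=W[c["z_map"]>0]
d=P[:,:2]-CC; x=d@CX; y=d@CD; z=P[:,2]
def stt(m,n): 
    if m.sum()>20: print(n,m.sum(),"x",np.percentile(x[m],[1,99]).round(4),"y",np.percentile(y[m],[1,99]).round(4),"z",np.median(z[m]).round(4))
stt((z>.117)&(z<.128)&(y>.1)&(y<.19),"fixed top w")
stt((z>.064)&(z<.078)&(y<.06)&(y>-.02),"jaw top w")
stt((z>.26)&(z<.30)&(abs(y-.062)<.05),"half top w")
for n in ["scene"]:
    c=imaging.capture(n); cv2.imwrite(f"pics/{n}8.png",c["img"][:,:,::-1])
    W=cloud(c); P=W[(c["z_map"]>0)]
    d=P[:,:2]-CC; x=d@CX; y=d@CD; z=P[:,2]
    stt((z>.117)&(z<.128)&(y>.1)&(y<.19)&(abs(x)<.07),"fixed top s")
    stt((z>.064)&(z<.078)&(y<.06)&(y>-.02)&(abs(x)<.07),"jaw top s")
    stt((z>.18)&(z<.25)&(abs(y-.062)<.05)&(abs(x)<.08),"half s")
E
```

```text
t 12.85 shift tool mm [-1.100e+00  1.000e-01  1.448e+02] twist -0.0 tcp [ 0.4423 -0.1806  0.2548] joints [  1.4   0.6 -20.6  -0.  -68.9 -87.5] F [ 0.  -0.3 -5.3] w 0.04
fixed top w 5812 x [-0.0585  0.0424] y [0.1282 0.1678] z 0.1209
jaw top w 348 x [-0.0488  0.0486] y [0.0047 0.0152] z 0.0706
half top w 20963 x [-0.0594  0.0179] y [0.029 0.093] z 0.2825
fixed top s 599 x [-0.059   0.0606] y [0.128  0.1687] z 0.1224
jaw top s 222 x [-0.0488  0.0501] y [0.0047 0.0179] z 0.072
half s 856 x [-0.0586  0.0611] y [0.0413 0.0814] z 0.2139
```

View pics/w8.png

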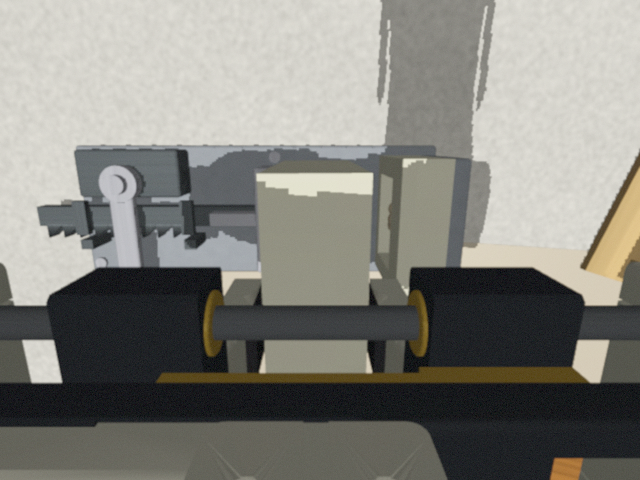

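View pics/scene8.png

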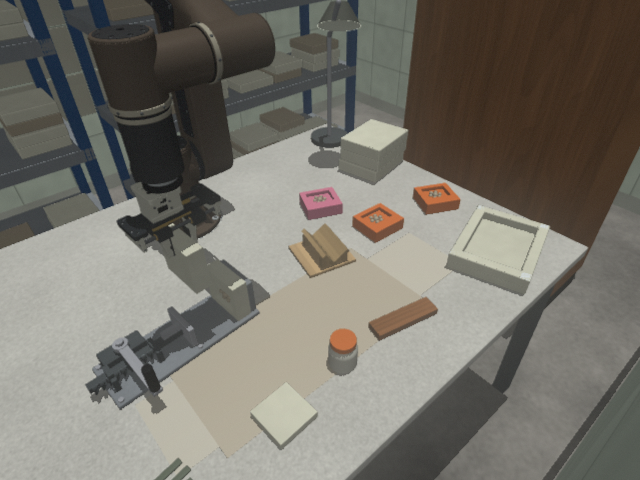

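The half lines up with the fixed half to within 1–2 mm in clamp x, and the jaw face is at about Y = 17 mm. Lowering it onto the bed now.

Emit:
{"method": "step_arm", "body": {"commands": [[[-1,0,20],0],[[0,0,30],0],[[0,0,35],0],[[0,0,35],0],[[0,0,20],0],[[0,0,10],0],[[0,0,5],0],[[0,0,2],0],[[0,0,1.5],0],[[0,0,1.5],0],[[0,0,0],0]]}}

```text
time_s: 14.32
tcp_pos: [0.4443, -0.1802, 0.0957]
eef_rot: [-180.0, 0.0, -176.0]
contact_force: [0.0, -0.9, -5.8]
gripper_width: 0.0397
```

```bash
python3 - <<'E'
from h import *; from plant import r,imaging
st=r.get_state(); tomove(st,clamp(0,.062),.093,94)
E
```

```text
t 14.32 shift tool mm [ 1.1 -0.2  2.7] twist 0.0 tcp [ 0.4443 -0.1802  0.0957] joints [  1.5   9.8 -33.5  -0.  -46.7 -87.5] F [ 0.  -0.9 -5.8] w 0.0397
```

Emit:
{"method": "step_arm", "body": {"commands": [[[0,0,1],0],[[0,0,1],0],[[0,0,0],0]]}}

```text
time_s: 14.7
tcp_pos: [0.4443, -0.1802, 0.0935]
eef_rot: [-180.0, 0.0, -176.0]
contact_force: [0.1, -0.2, -5.5]
gripper_width: 0.0396
```

Emit:
{"method": "step_arm", "body": {"commands": [[[0,0,0.5],0],[[0,0,0],0]]}}

```text
time_s: 14.95
tcp_pos: [0.4442, -0.1802, 0.0934]
eef_rot: [-180.0, 0.0, -176.0]
contact_force: [-3.0, 1.8, 1.3]
gripper_width: 0.0398
```

Emit:
{"method": "step_arm", "body": {"commands": [[[0,0,0],0],[[0,0,0],0],[[0,0,0],0],[[0,0,0],0]], "gripper": 0.35}}

```text
time_s: 15.45
tcp_pos: [0.4444, -0.1802, 0.0931]
eef_rot: [-180.0, 0.0, -176.0]
contact_force: [-1.1, 0.3, -0.2]
gripper_width: 0.0567
```

```bash
python3 - <<'E'
from h import *; from plant import r,imaging
st=r.get_state(); tomove(st,clamp(0,.062),.25,94)
c=imaging.capture("scene"); W=cloud(c); P=W[(c["z_map"]>0)]
d=P[:,:2]-CC; x=d@CX; y=d@CD; z=P[:,2]
for lo in np.arange(.02,.12,.02):
    m=(z>lo)&(z<lo+.02)&(abs(x)<.075)&(y>.03)&(y<.1); print(lo,m.sum(),"x",np.percentile(x[m],[1,99]).round(4),"y",np.percentile(y[m],[2,50,98]).round(4))
im=c["img"][200:420,70:300,::-1]; cv2.imwrite("pics/sc9.png",cv2.resize(im,None,fx=2.7,fy=2.7,interpolation=cv2.INTER_CUBIC))
E
```

```text
t 15.45 shift tool mm [ 1.200e+00 -1.000e-01 -1.569e+02] twist 0.0 tcp [ 0.4444 -0.1802  0.0931] joints [  1.5  10.  -33.7   0.  -46.3 -87.5] F [-1.1  0.3 -0.2] w 0.0567
0.02 184 x [-0.0526  0.0628] y [0.0419 0.0438 0.0807]
0.04 173 x [-0.0322  0.0626] y [0.0418 0.0446 0.0824]
0.06 164 x [-0.0141  0.0631] y [0.0421 0.0472 0.0807]
0.08 182 x [-0.0151  0.0629] y [0.0422 0.0479 0.0872]
0.1 237 x [-0.0205  0.0632] y [0.0317 0.0564 0.0974]
```

View pics/sc9.png

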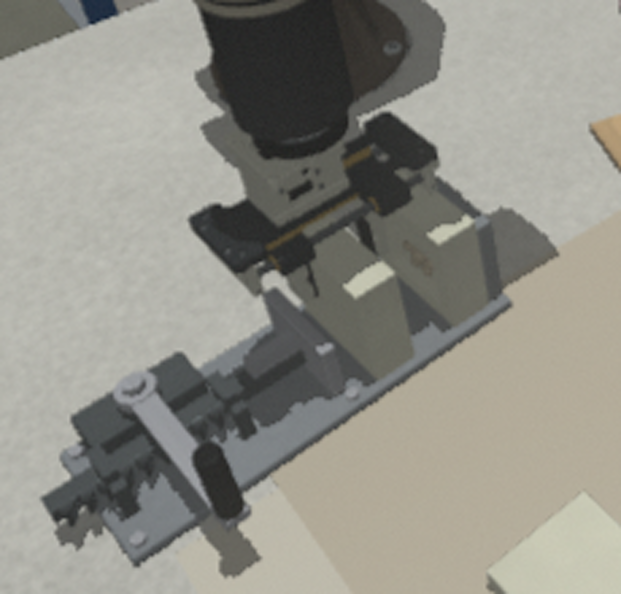

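Emit:
{"method": "step_arm", "body": {"commands": [[[0,0,-10],0],[[0,0,-20],0],[[0,0,-35],0],[[0,0,-40],0],[[0,0,-35],0],[[-9,-12,-10],0],[[-18,-25,0],0],[[-18,-25,0],0],[[-18,-25,0],0],[[-18,-25,0],0],[[-18,-25,0],0],[[-18,-25,0],0],[[-9,-14,0],0],[[0,0,0],0]]}}

```text
time_s: 17.25
tcp_pos: [0.5824, -0.3474, 0.2427]
eef_rot: [180.0, -0.0, -176.0]
contact_force: [-0.9, -0.0, -0.3]
gripper_width: 0.0569
```

```bash
python3 - <<'E'
from h import *; from plant import r,imaging
st=r.get_state(); tomove(st,clamp(.125,-.114),.085,94)
tcp=st["tcp_pos"]
T=np.eye(4); T[:3,:3]=Rn.from_euler('xyz',st["eef_rot"],degrees=True).as_matrix(); T[:3,3]=tcp
c=imaging.capture("wrist"); cv2.imwrite("pics/w10.png",c["img"][:,:,::-1])
def stt(m,n): 
    if m.sum()>8: print(n,m.sum(),"x",np.percentile(x[m],[1,50,99]).round(4),"y",np.percentile(y[m],[1,50,99]).round(4),"z",np.median(z[m]).round(4))
for n in ["wrist","scene","top"]:
    if n!="wrist": c=imaging.capture(n); W=cloud(c); cv2.imwrite(f"pics/{n}10.png",c["img"][:,:,::-1])
    else: W=cloud(c,T@c["T_tool_cam"])
    P=W[c["z_map"]>0]
    d=P[:,:2]-CC; x=d@CX; y=d@CD; z=P[:,2]
    stt((z>.131)&(z<.143)&(abs(y+.12)<.03)&(abs(x-.125)<.03),n+" knob top")
    stt((z>.117)&(z<.128)&(abs(y-.15)<.03)&(abs(x)<.07),n+" fixed top")
    stt((z>.117)&(z<.128)&(abs(y-.062)<.04)&(abs(x)<.07),n+" half top")
    stt((z>.066)&(z<.076)&(abs(y-.02)<.02)&(abs(x)<.06),n+" jaw top")
E
```

```text
t 17.25 shift tool mm [  2.1   0.2 157.7] twist -0.0 tcp [ 0.5824 -0.3474  0.2427] joints [-14.4  20.4   2.5  -0.  -72.2 -71.6] F [-0.9 -0.  -0.3] w 0.0569
wrist knob top 651 x [0.1154 0.1247 0.1351] y [-0.1316 -0.1219 -0.1123] z 0.1356
wrist half top 9081 x [-0.0335  0.0106  0.0612] y [0.0416 0.061  0.0818] z 0.1211
wrist jaw top 2410 x [-0.0479 -0.0025  0.0493] y [0.004  0.0101 0.0178] z 0.0709
scene knob top 100 x [0.1162 0.1279 0.1352] y [-0.1316 -0.1223 -0.1117] z 0.1364
scene fixed top 609 x [-0.0596  0.0047  0.0605] y [0.1281 0.1475 0.1687] z 0.1223
scene half top 645 x [-0.0581  0.0091  0.0619] y [0.0426 0.0628 0.0825] z 0.1225
scene jaw top 214 x [-0.0491  0.0042  0.0506] y [0.0046 0.0109 0.0179] z 0.0722
top fixed top 568 x [-0.0594  0.0004  0.0584] y [0.1312 0.1514 0.1712] z 0.1221
top half top 533 x [-0.0578  0.0036  0.0593] y [0.0458 0.0666 0.0852] z 0.1221
```

View pics/w10.png

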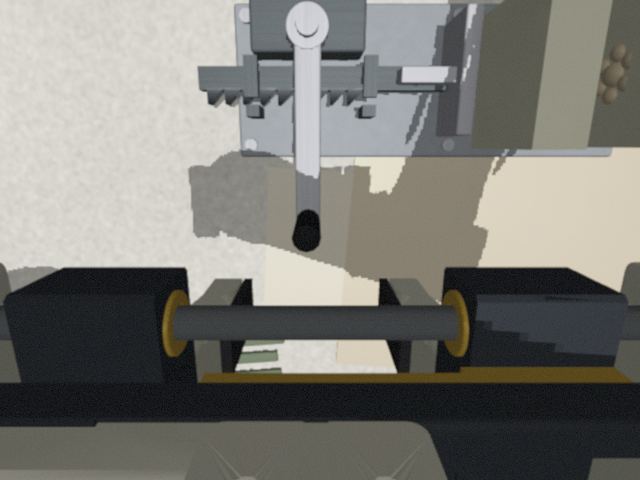

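Emit:
{"method": "step_arm", "body": {"commands": [[[2,0,15],0],[[0,0,30],0],[[0,0,35],0],[[0,0,35],0],[[0,0,28],0],[[0,0,15],0],[[0,0,0],0]], "gripper": 0.43}}

```text
time_s: 18.27
tcp_pos: [0.5795, -0.3466, 0.084]
eef_rot: [180.0, -0.1, -175.9]
contact_force: [0.4, -0.3, 0.1]
gripper_width: 0.0502
```

Emit:
{"method": "step_arm", "body": {"commands": [[[0,5,0],0],[[0,6,0],0],[[0.5,7,0],0],[[1,7,0],0],[[1,7,0],0],[[1.5,7,0],0],[[1.5,7,0],0],[[2,7,0],0],[[0,0,0],0]]}}

```text
time_s: 19.4
tcp_pos: [0.5724, -0.2957, 0.0872]
eef_rot: [-179.8, 0.4, -175.9]
contact_force: [6.9, -7.7, -2.1]
gripper_width: 0.0501
```

```bash
python3 - <<'E'
from h import *; from plant import r,imaging
st=r.get_state(); tomove(st,clamp(.112,-.040),.085,94)
c=imaging.capture("scene"); im=c["img"][200:420,70:300,::-1]; cv2.imwrite("pics/sc11.png",cv2.resize(im,None,fx=2.7,fy=2.7,interpolation=cv2.INTER_CUBIC))
E
```

```text
t 19.4 shift tool mm [ 8.8 22.   2.1] twist 0.1 tcp [ 0.5724 -0.2957  0.0872] joints [ -9.9  24.  -13.7   0.1 -51.9 -76. ] F [ 6.9 -7.7 -2.1] w 0.0501
```

View pics/sc11.png

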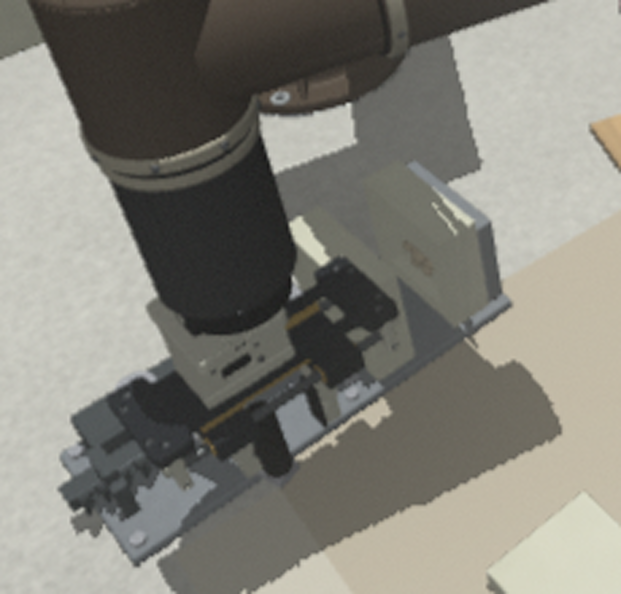

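Emit:
{"method": "step_arm", "body": {"commands": [[[2,7,0],0],[[2,7,0],0],[[2,6,0],0],[[0,2,0],0],[[0,0,0],0]]}}

```text
time_s: 20.08
tcp_pos: [0.5645, -0.2747, 0.0872]
eef_rot: [-179.8, 0.3, -175.9]
contact_force: [6.0, -9.7, -2.4]
gripper_width: 0.0499
```

Emit:
{"method": "step_arm", "body": {"commands": [[[0,1.5,0],0],[[0,0,0],0]]}}

```text
time_s: 20.32
tcp_pos: [0.5639, -0.2736, 0.0872]
eef_rot: [-179.8, 0.3, -175.9]
contact_force: [3.7, -10.7, -1.5]
gripper_width: 0.0503
```

```bash
python3 - <<'E'
from h import *; from plant import r,imaging
st=r.get_state(); tomove(st,clamp(.109,-.0384),.085,94)
E
```

```text
t 20.32 shift tool mm [5.  1.  2.2] twist 0.1 tcp [ 0.5639 -0.2736  0.0872] joints [ -8.   22.6 -16.    0.2 -51.  -78.1] F [  3.7 -10.7  -1.5] w 0.0503
```

Emit:
{"method": "step_arm", "body": {"commands": [[[0,2,0],0],[[0,0,0],0]]}}

```text
time_s: 20.58
tcp_pos: [0.5632, -0.272, 0.0871]
eef_rot: [-179.8, 0.2, -175.9]
contact_force: [1.8, -13.9, -0.9]
gripper_width: 0.0504
```

Emit:
{"method": "step_arm", "body": {"commands": [[[0,2,0],0],[[0,0,0],0]]}}

```text
time_s: 20.82
tcp_pos: [0.5629, -0.2713, 0.0872]
eef_rot: [-179.7, 0.2, -175.9]
contact_force: [2.6, -21.4, -3.5]
gripper_width: 0.05
```

The stop is reached: the force jumped to 21 N. Next I return and make stroke 2.

Emit:
{"method": "step_arm", "body": {"commands": [[[-4,-20.5,0],0],[[-4,-20,0],0],[[-3.5,-20,0],0],[[-2,-20,0],0],[[0,0,0],0],[[0,0,0],0],[[0,0,0],0]]}}

```text
time_s: 21.7
tcp_pos: [0.5803, -0.3466, 0.0851]
eef_rot: [180.0, -0.0, -175.9]
contact_force: [0.1, 0.7, 0.2]
gripper_width: 0.0497
```

```bash
python3 - <<'E'
from h import *; from plant import r,imaging
st=r.get_state(); tomove(st,clamp(.125,-.114),.084,94)
c=imaging.capture("scene"); W=cloud(c); P=W[c["z_map"]>0]
d=P[:,:2]-CC; x=d@CX; y=d@CD; z=P[:,2]
def stt(m,n): 
    if m.sum()>8: print(n,m.sum(),"x",np.percentile(x[m],[1,50,99]).round(4),"y",np.percentile(y[m],[1,50,99]).round(4),"z",np.median(z[m]).round(4))
stt((z>.066)&(z<.076)&(abs(y-.03)<.03)&(abs(x)<.06),"jaw top")
stt((z>.117)&(z<.128)&(abs(y-.062)<.04)&(abs(x)<.07)," half top")
im=c["img"][200:420,70:300,::-1]; cv2.imwrite("pics/sc12.png",cv2.resize(im,None,fx=2.7,fy=2.7,interpolation=cv2.INTER_CUBIC))
E
```

```text
t 21.7 shift tool mm [ 0.2 -0.7  1.1] twist 0.1 tcp [ 0.5803 -0.3466  0.0851] joints [-14.4  27.   -9.   -0.  -54.1 -71.6] F [0.1 0.7 0.2] w 0.0497
jaw top 247 x [-0.0537  0.0054  0.0595] y [0.0286 0.0359 0.0483] z 0.0721
 half top 684 x [-0.0584  0.007   0.0613] y [0.0425 0.0617 0.0828] z 0.1224
```

View pics/sc12.png

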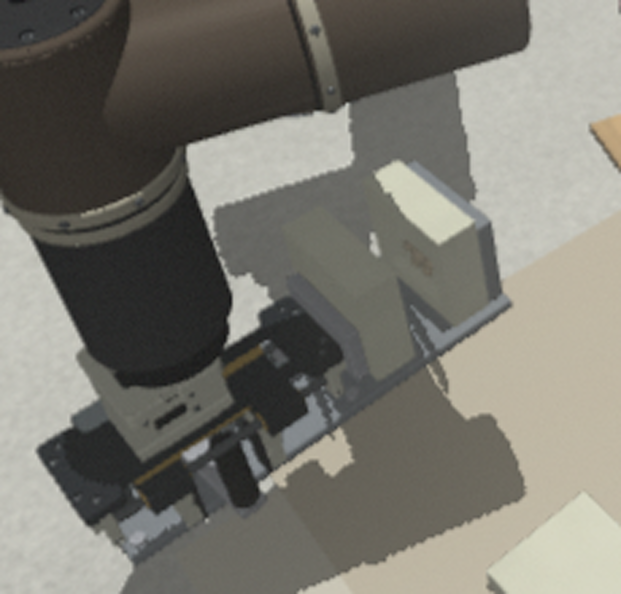

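Emit:
{"method": "step_arm", "body": {"commands": [[[0,6,0],0],[[0,8,0],0],[[1,9,0],0],[[1,9,0],0],[[1.5,9,0],0],[[2,9,0],0],[[2.5,9,0],0],[[2.5,9,0],0],[[3,7,0],0],[[0,2,0],0],[[0,0,0],0]]}}

```text
time_s: 23.12
tcp_pos: [0.5629, -0.2725, 0.0856]
eef_rot: [-179.8, 0.2, -175.9]
contact_force: [5.7, -12.5, -5.9]
gripper_width: 0.0503
```

Emit:
{"method": "step_arm", "body": {"commands": [[[0,2,0],0],[[0,0,0],0]]}}

```text
time_s: 23.38
tcp_pos: [0.5625, -0.2715, 0.0855]
eef_rot: [-179.8, 0.1, -175.9]
contact_force: [4.5, -17.7, -6.2]
gripper_width: 0.05
```

Emit:
{"method": "step_arm", "body": {"commands": [[[-4,-20,0],0],[[-4,-20,0],0],[[-3.5,-20,0],0],[[-2,-19,0],0],[[0,0,0],0],[[0,0,0],0],[[0,0,0],0]]}}

```text
time_s: 24.25
tcp_pos: [0.5803, -0.3466, 0.0851]
eef_rot: [180.0, -0.0, -175.9]
contact_force: [0.3, 0.5, 0.4]
gripper_width: 0.0501
```

```bash
cat > look.py <<'E'
import sys
from h import *; from plant import r,imaging
st=r.get_state(); tomove(st,clamp(.125,-.114),.084,94)
c=imaging.capture("scene"); W=cloud(c); P=W[c["z_map"]>0]
d=P[:,:2]-CC; x=d@CX; y=d@CD; z=P[:,2]
def stt(m,n): 
    if m.sum()>8: print(n,m.sum(),"x",np.percentile(x[m],[1,50,99]).round(4),"y",np.percentile(y[m],[1,50,99]).round(4),"z",np.median(z[m]).round(4))
stt((z>.070)&(z<.0745)&(y<.085)&(y>-.01)&(abs(x)<.051),"jaw top")
stt((z>.117)&(z<.128)&(abs(y-.08)<.048)&(abs(x)<.07)," half top")
stt((z>.131)&(z<.143)&(abs(y+.12)<.03)&(abs(x-.125)<.03)," knob top")
im=c["img"][200:420,70:300,::-1]; cv2.imwrite(sys.argv[1],cv2.resize(im,None,fx=2.7,fy=2.7,interpolation=cv2.INTER_CUBIC))
E
python3 look.py pics/sc13.png
```

```text
t 24.25 shift tool mm [ 0.2 -0.7  1.1] twist 0.1 tcp [ 0.5803 -0.3466  0.0851] joints [-14.4  27.   -9.   -0.  -54.1 -71.6] F [0.3 0.5 0.4] w 0.0501
jaw top 171 x [-0.0462  0.0031  0.0494] y [0.0442 0.051  0.059 ] z 0.0725
 half top 683 x [-0.0587  0.0059  0.0618] y [0.0578 0.0773 0.1041] z 0.1225
 knob top 46 x [0.1159 0.123  0.1361] y [-0.1176 -0.1092 -0.1008] z 0.1368
```

View pics/sc13.png

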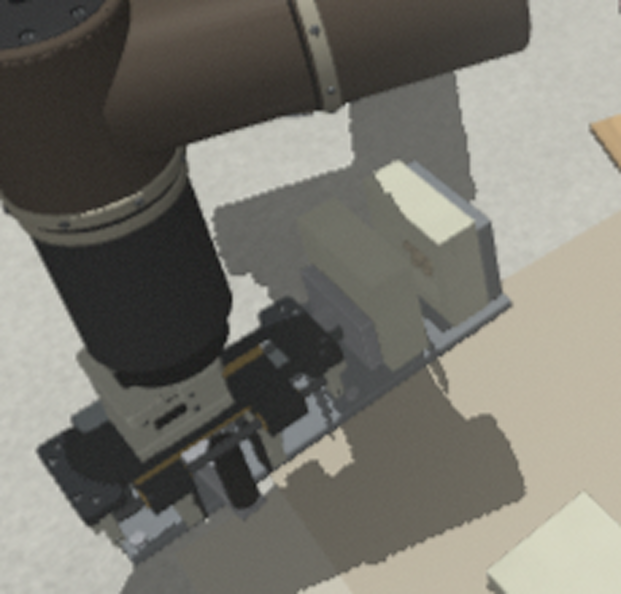

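Emit:
{"method": "step_arm", "body": {"commands": [[[0,-3,0],0],[[0,0,0],0],[[0,0,0],0],[[0,0,0],0]]}}

```text
time_s: 24.8
tcp_pos: [0.5805, -0.35, 0.0851]
eef_rot: [180.0, 0.0, -176.0]
contact_force: [0.0, -0.5, -1.3]
gripper_width: 0.0499
```

```bash
python3 look.py pics/sc14.png; python3 - <<'E'
from h import *; from plant import imaging
c=imaging.capture("scene"); im=c["img"][330:420,80:200,::-1]; cv2.imwrite("pics/sc14b.png",cv2.resize(im,None,fx=6,fy=6,interpolation=cv2.INTER_CUBIC))
c=imaging.capture("wrist"); cv2.imwrite("pics/w14.png",c["img"][:,:,::-1])
E
```

```text
t 24.8 shift tool mm [0.2 2.7 1.1] twist 0.0 tcp [ 0.5805 -0.35    0.0851] joints [-14.6  27.1  -8.7  -0.  -54.2 -71.3] F [ 0.  -0.5 -1.3] w 0.0499
jaw top 179 x [-0.0486  0.0027  0.0485] y [0.0437 0.0515 0.0592] z 0.0724
 half top 669 x [-0.0588  0.0065  0.0616] y [0.058  0.0774 0.0984] z 0.1224
 knob top 47 x [0.1146 0.1222 0.1349] y [-0.1173 -0.1089 -0.0904] z 0.1364
```

View pics/sc14b.png

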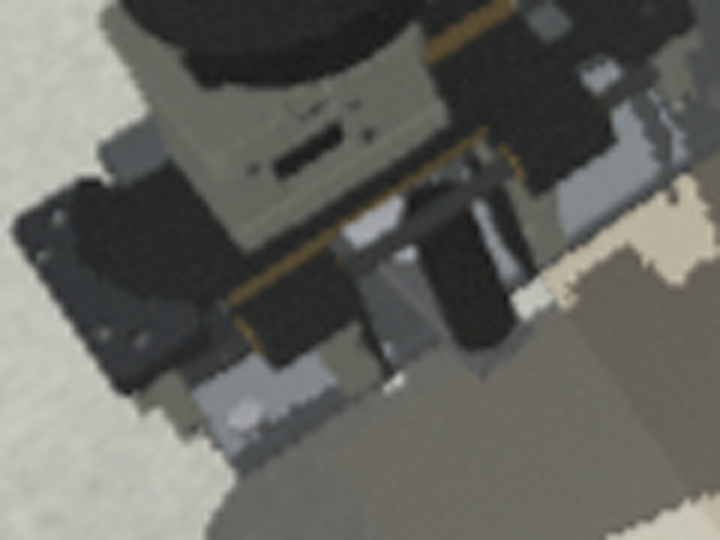

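View pics/w14.png

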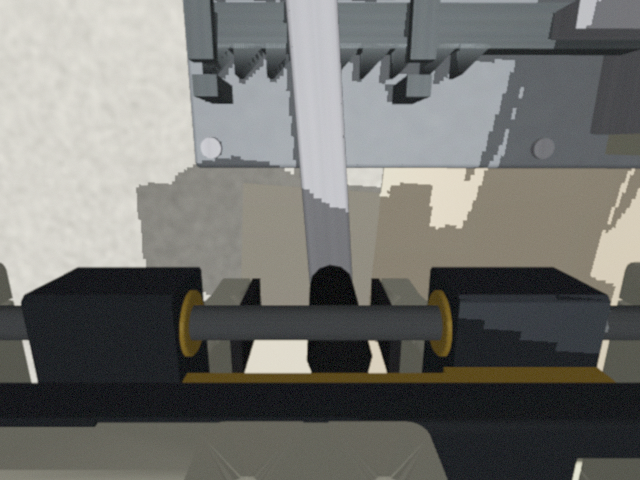

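The jaw has advanced and the half stands upright, but the knob rests at y ≈ −109 mm, 13 mm short of its start. I'll nudge it back gently with the front finger and read the force.

Emit:
{"method": "step_arm", "body": {"commands": [[[0,-3,0],0],[[0,-2,0],0],[[0,0,0],0]]}}

```text
time_s: 25.32
tcp_pos: [0.5809, -0.3552, 0.085]
eef_rot: [180.0, -0.0, -176.0]
contact_force: [0.3, -0.2, -0.0]
gripper_width: 0.0499
```

Emit:
{"method": "step_arm", "body": {"commands": [[[0,-2,0],0],[[0,-1,0],0],[[0,0,0],0]]}}

```text
time_s: 25.7
tcp_pos: [0.5811, -0.358, 0.085]
eef_rot: [180.0, 0.0, -176.0]
contact_force: [-0.0, 0.4, -0.0]
gripper_width: 0.0496
```

```bash
python3 look.py pics/sc15.png
```

```text
t 25.7 shift tool mm [ 0.2 10.8  1. ] twist 0.0 tcp [ 0.5811 -0.358   0.085 ] joints [-15.3  27.5  -8.   -0.  -54.5 -70.6] F [-0.   0.4 -0. ] w 0.0496
jaw top 172 x [-0.0484  0.004   0.0493] y [0.0438 0.0513 0.0595] z 0.0726
 half top 672 x [-0.058   0.0057  0.0617] y [0.0579 0.0774 0.1275] z 0.1224
 knob top 62 x [0.1137 0.123  0.1363] y [-0.1195 -0.1094 -0.0921] z 0.1358
```

Emit:
{"method": "step_arm", "body": {"commands": [[[0,-2,0],0],[[0,-1,0],0],[[0,0,0],0]]}}

```text
time_s: 26.12
tcp_pos: [0.5814, -0.361, 0.0851]
eef_rot: [-180.0, 0.0, -176.0]
contact_force: [1.4, 1.9, -0.5]
gripper_width: 0.0502
```

Emit:
{"method": "step_arm", "body": {"commands": [[[0,-2,0],0],[[0,-1,0],0],[[0,0,0],0]]}}

```text
time_s: 26.5
tcp_pos: [0.5815, -0.3641, 0.0851]
eef_rot: [-180.0, -0.0, -176.0]
contact_force: [0.2, 1.1, 0.2]
gripper_width: 0.0499
```

```bash
python3 look.py pics/sc16.png
```

```text
t 26.5 shift tool mm [ 0.2 16.8  1.1] twist 0.0 tcp [ 0.5815 -0.3641  0.0851] joints [-15.8  27.8  -7.5   0.  -54.7 -70.1] F [0.2 1.1 0.2] w 0.0499
jaw top 177 x [-0.0483  0.0072  0.0493] y [0.0438 0.0513 0.0591] z 0.0724
 half top 670 x [-0.0585  0.0066  0.0616] y [0.058  0.0774 0.0988] z 0.1225
 knob top 69 x [0.1136 0.1306 0.1359] y [-0.1263 -0.1145 -0.1002] z 0.1355
```

Emit:
{"method": "step_arm", "body": {"commands": [[[0,-2,0],0],[[0,-2,0],0],[[0,0,0],0]]}}

```text
time_s: 26.92
tcp_pos: [0.5818, -0.3683, 0.0851]
eef_rot: [-180.0, -0.0, -176.0]
contact_force: [0.3, 0.7, 0.0]
gripper_width: 0.05
```

Emit:
{"method": "step_arm", "body": {"commands": [[[0,-2,0],0],[[0,0,0],0]]}}

```text
time_s: 27.18
tcp_pos: [0.5818, -0.3691, 0.085]
eef_rot: [179.9, -0.0, -176.0]
contact_force: [0.9, 6.9, 1.9]
gripper_width: 0.05
```

```bash
python3 look.py pics/sc17.png
```

```text
t 27.18 shift tool mm [ 0.1 21.8  1. ] twist 0.0 tcp [ 0.5818 -0.3691  0.085 ] joints [-16.3  28.1  -7.   -0.1 -55.  -69.7] F [0.9 6.9 1.9] w 0.05
jaw top 177 x [-0.0487  0.001   0.0493] y [0.0439 0.0512 0.0591] z 0.0723
 half top 671 x [-0.0575  0.0058  0.0618] y [0.0579 0.0771 0.0984] z 0.1225
 knob top 59 x [0.1138 0.129  0.1359] y [-0.1303 -0.1197 -0.1047] z 0.1356
```

Emit:
{"method": "step_arm", "body": {"commands": [[[0,12,0],0],[[0,11,0],0],[[0,6,0],0],[[0,8,0],0],[[1,9,0],0],[[1,9,0],0],[[1.5,9,0],0],[[2,9,0],0],[[2.5,9,0],0],[[2.5,9,0],0],[[3,6,0],0],[[0,2,0],0],[[0,0,0],0]]}}

```text
time_s: 28.85
tcp_pos: [0.5632, -0.2735, 0.0857]
eef_rot: [-179.8, 0.2, -175.9]
contact_force: [6.2, -11.6, -5.2]
gripper_width: 0.0504
```

Emit:
{"method": "step_arm", "body": {"commands": [[[0,2,0],0],[[0,0,0],0]]}}

```text
time_s: 29.1
tcp_pos: [0.5624, -0.2719, 0.0857]
eef_rot: [-179.8, 0.1, -175.9]
contact_force: [4.6, -14.1, -3.4]
gripper_width: 0.0499
```

```bash
python3 look.py pics/sc18.png
```

```text
t 29.1 shift tool mm [-12.3 -76.5   2. ] twist 0.1 tcp [ 0.5624 -0.2719  0.0857] joints [ -7.8  22.7 -16.2   0.2 -51.  -78.2] F [  4.6 -14.1  -3.4] w 0.0499
jaw top 73 x [-0.0489  0.0059  0.0491] y [0.0602 0.0673 0.0744] z 0.0723
 half top 502 x [-0.0581 -0.0077  0.061 ] y [0.0743 0.0988 0.1276] z 0.1225
```

Emit:
{"method": "step_arm", "body": {"commands": [[[0,1.5,0],0],[[0,0,0],0]]}}

```text
time_s: 29.4
tcp_pos: [0.5623, -0.2714, 0.0857]
eef_rot: [-179.8, 0.1, -175.9]
contact_force: [4.1, -18.4, -4.5]
gripper_width: 0.0501
```

Emit:
{"method": "step_arm", "body": {"commands": [[[-4,-18,0],0],[[-4,-18,0],0],[[-3.5,-18,0],0],[[-2,-18,0],0],[[0,-10,0],0],[[0,-8,0],0],[[0,-6,0],0],[[0,-4.5,0],0],[[0,0,0],0]]}}

```text
time_s: 30.52
tcp_pos: [0.5817, -0.3683, 0.0852]
eef_rot: [-180.0, -0.0, -175.9]
contact_force: [-0.2, -0.5, 0.5]
gripper_width: 0.0497
```

```bash
python3 look.py pics/sc19.png
```

```text
t 30.52 shift tool mm [ 0.  21.   1.2] twist 0.1 tcp [ 0.5817 -0.3683  0.0852] joints [-16.1  28.   -7.2   0.  -54.9 -69.8] F [-0.2 -0.5  0.5] w 0.0497
jaw top 167 x [-0.0489  0.0034  0.0492] y [0.0599 0.0672 0.0751] z 0.0723
 half top 656 x [-0.0582  0.0051  0.0612] y [0.0739 0.0935 0.115 ] z 0.1226
 knob top 63 x [0.1135 0.13   0.1363] y [-0.1297 -0.1199 -0.1034] z 0.1363
```

View pics/sc19.png

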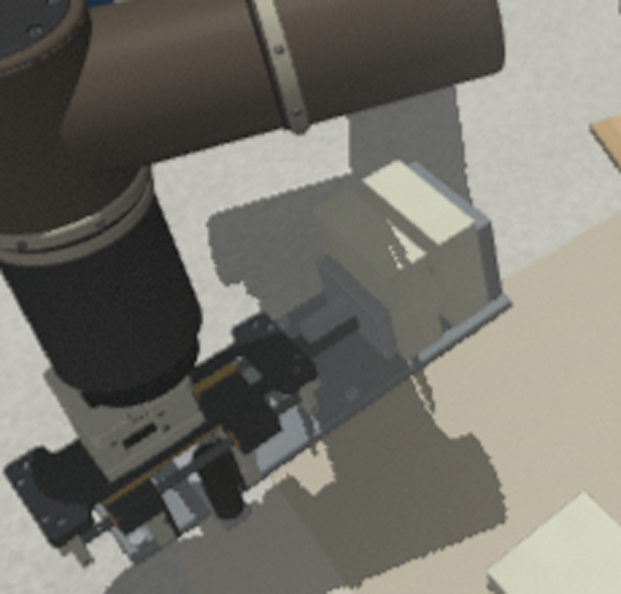

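Emit:
{"method": "step_arm", "body": {"commands": [[[0,11,0],0],[[0,10,0],0],[[0,6,0],0],[[0,8,0],0],[[1,9,0],0],[[1,9,0],0],[[1.5,9,0],0],[[2,9,0],0],[[2.5,7,0],0],[[2,4,0],0],[[0,0,0],0]]}}

```text
time_s: 31.95
tcp_pos: [0.5684, -0.2878, 0.086]
eef_rot: [-179.8, 0.3, -175.9]
contact_force: [7.1, -9.5, -3.6]
gripper_width: 0.0499
```

Emit:
{"method": "step_arm", "body": {"commands": [[[0.5,2,0],0],[[0,0,0],0]]}}

```text
time_s: 32.2
tcp_pos: [0.5679, -0.2862, 0.086]
eef_rot: [-179.8, 0.3, -175.9]
contact_force: [7.2, -10.2, -3.3]
gripper_width: 0.05
```

Emit:
{"method": "step_arm", "body": {"commands": [[[0.5,2,0],0],[[0,0,0],0]]}}

```text
time_s: 32.45
tcp_pos: [0.5672, -0.2843, 0.086]
eef_rot: [-179.8, 0.3, -175.9]
contact_force: [8.1, -10.7, -4.2]
gripper_width: 0.0505
```

```bash
python3 look.py pics/sc20.png
```

```text
t 32.45 shift tool mm [ -8.5 -63.8   2.2] twist 0.1 tcp [ 0.5672 -0.2843  0.086 ] joints [ -9.   23.4 -15.    0.1 -51.4 -77. ] F [  8.1 -10.7  -4.2] w 0.0505
 half top 657 x [-0.058   0.0061  0.0617] y [0.0844 0.1036 0.1256] z 0.1225
```

Emit:
{"method": "step_arm", "body": {"commands": [[[1,2,0],0],[[1,2,0],0],[[0,0,0],0]]}}

```text
time_s: 32.88
tcp_pos: [0.5653, -0.2804, 0.0861]
eef_rot: [-179.8, 0.3, -175.9]
contact_force: [9.3, -9.9, -4.2]
gripper_width: 0.0498
```

Emit:
{"method": "step_arm", "body": {"commands": [[[1,2,0],0],[[0,2,0],0],[[0,0,0],0]]}}

```text
time_s: 33.25
tcp_pos: [0.5636, -0.2767, 0.0862]
eef_rot: [-179.8, 0.3, -175.9]
contact_force: [7.2, -11.2, -2.8]
gripper_width: 0.0501
```

Emit:
{"method": "step_arm", "body": {"commands": [[[0.5,2,0],0],[[0,0,0],0]]}}

```text
time_s: 33.5
tcp_pos: [0.5628, -0.2751, 0.0862]
eef_rot: [-179.8, 0.2, -175.9]
contact_force: [6.5, -12.3, -4.2]
gripper_width: 0.0499
```

Emit:
{"method": "step_arm", "body": {"commands": [[[0,2,0],0],[[0,0,0],0]]}}

```text
time_s: 33.75
tcp_pos: [0.5624, -0.274, 0.0861]
eef_rot: [-179.7, 0.2, -175.9]
contact_force: [6.5, -19.0, -5.5]
gripper_width: 0.05
```

Emit:
{"method": "step_arm", "body": {"commands": [[[0,1.5,0],0],[[0,0,0],0]]}}

```text
time_s: 34.0
tcp_pos: [0.5621, -0.2732, 0.0862]
eef_rot: [-179.7, 0.2, -175.9]
contact_force: [5.9, -22.3, -5.9]
gripper_width: 0.0502
```

```bash
python3 look.py pics/sc21.png
```

```text
t 34.0 shift tool mm [-12.8 -75.2   2.6] twist 0.1 tcp [ 0.5621 -0.2732  0.0862] joints [ -7.9  22.6 -16.3   0.3 -50.9 -78.2] F [  5.9 -22.3  -5.9] w 0.0502
 half top 605 x [-0.0577  0.002   0.0617] y [0.0882 0.1075 0.1276] z 0.1225
```

Stroke 4 stalled at 22 N, about 1.7 mm short of the stop. That means the mould is shut. Returning the lever, then checking.

Emit:
{"method": "step_arm", "body": {"commands": [[[-4.5,-18,0],0],[[-4,-18,0],0],[[-4,-18,0],0],[[-2,-18,0],0],[[0,-10,0],0],[[0,-8,0],0],[[0,-6,0],0],[[0,-3.5,0],0],[[0,5,0],0],[[0,6,0],0],[[0,0,0],0]]}}

```text
time_s: 35.42
tcp_pos: [0.581, -0.3563, 0.0854]
eef_rot: [-180.0, 0.0, -175.9]
contact_force: [-0.2, 0.8, 0.1]
gripper_width: 0.0499
```

```bash
python3 look.py pics/sc22.png; python3 - <<'E'
from h import *; from plant import imaging
c=imaging.capture("top"); W=cloud(c); P=W[c["z_map"]>0]; d=P[:,:2]-CC; x=d@CX; y=d@CD; z=P[:,2]
m=(z>.117)&(z<.128)&(abs(y-.13)<.05)&(abs(x)<.075); print(m.sum(),np.percentile(y[m],[1,99]),np.percentile(x[m],[1,99]))
cv2.imwrite("pics/top22.png",cv2.resize(c["img"][190:290,380:550,::-1],None,fx=4.5,fy=4.5,interpolation=cv2.INTER_CUBIC))
E
```

```text
t 35.42 shift tool mm [0.2 9.1 1.4] twist 0.1 tcp [ 0.581  -0.3563  0.0854] joints [-15.2  27.4  -8.2   0.  -54.4 -70.7] F [-0.2  0.8  0.1] w 0.0499
jaw top 118 x [-0.0482  0.002   0.049 ] y [0.0743 0.0799 0.0849] z 0.0727
 half top 622 x [-0.058   0.0062  0.0616] y [0.0882 0.107  0.1272] z 0.1225
 knob top 66 x [0.1116 0.1243 0.1361] y [-0.1294 -0.1183 -0.0915] z 0.136
1031 [0.09149148 0.17074537] [-0.05642869  0.05889438]
```

View pics/sc22.png

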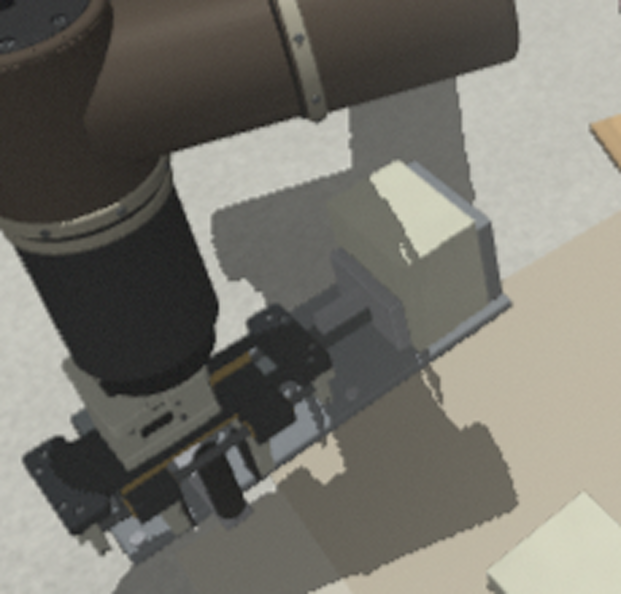

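View pics/top22.png

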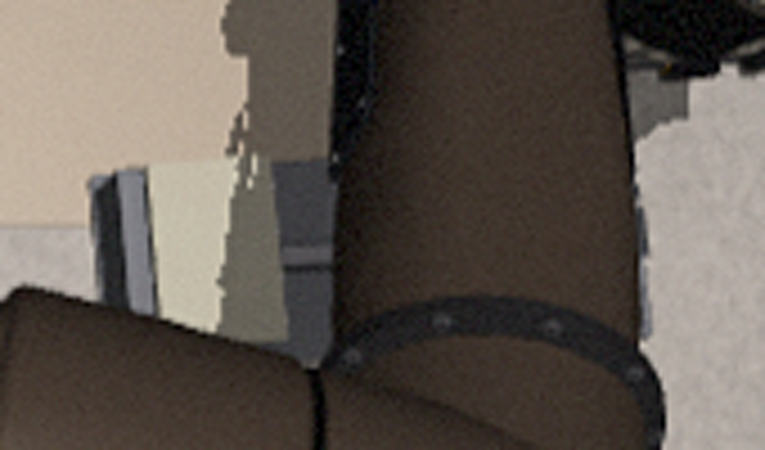

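Shut in both views: the two halves together measure 79 mm thick, against 80 mm nominal. One more gentle stroke to confirm the lever stalls again.

Emit:
{"method": "step_arm", "body": {"commands": [[[0,10,0],0],[[0,5,0],0],[[0,5,0],0],[[0,5,0],0],[[0,0,0],0]]}}

```text
time_s: 36.15
tcp_pos: [0.5795, -0.3318, 0.0852]
eef_rot: [-180.0, 0.0, -175.9]
contact_force: [0.4, -2.1, -0.7]
gripper_width: 0.0499
```

Emit:
{"method": "step_arm", "body": {"commands": [[[1,7,0],0],[[1,7,0],0],[[1.5,7,0],0],[[1.5,7,0],0],[[0,0,0],0]]}}

```text
time_s: 36.78
tcp_pos: [0.5756, -0.3099, 0.0854]
eef_rot: [-179.5, 0.3, -175.9]
contact_force: [14.4, -36.3, -19.1]
gripper_width: 0.0503
```

The lever caught the next tooth and stalled early, and this stroke overshot to 36 N. Backing off now.

Emit:
{"method": "step_arm", "body": {"commands": [[[-1.5,-6,0],0],[[-3.5,-12,0],0],[[0,-12,0],0],[[0,-12,0],0],[[0,-8,0],0],[[0,-6,0],0],[[0,-6,0],0],[[0,5,0],0],[[0,5,0],0],[[0,0,0],0]]}}

```text
time_s: 38.02
tcp_pos: [0.5809, -0.3553, 0.0852]
eef_rot: [180.0, -0.0, -175.9]
contact_force: [-0.1, -0.0, 0.2]
gripper_width: 0.0499
```

```bash
python3 look.py pics/sc23.png
```

```text
t 38.02 shift tool mm [0.2 8.1 1.2] twist 0.1 tcp [ 0.5809 -0.3553  0.0852] joints [-15.1  27.4  -8.2   0.  -54.4 -70.8] F [-0.1 -0.   0.2] w 0.0499
jaw top 124 x [-0.0476  0.0016  0.0495] y [0.074  0.0799 0.0848] z 0.0724
 half top 635 x [-0.0588  0.0061  0.0617] y [0.0881 0.1069 0.1275] z 0.1226
 knob top 66 x [0.1148 0.1264 0.1363] y [-0.1277 -0.117  -0.0914] z 0.1365
```

View pics/sc23.png

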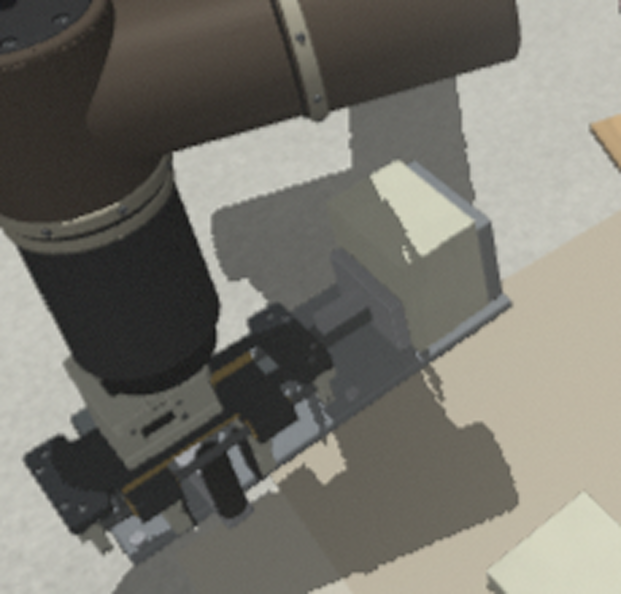

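Emit:
{"method": "step_arm", "body": {"commands": [[[0,4,0],0],[[0,0,-10],0],[[0,0,-25],0],[[0,0,-35],0],[[0,0,-35],0],[[0,0,-30],0],[[-20,-20,-10],0],[[-30,-30,0],0],[[-30,-30,0],0],[[-10,-10,0],0],[[0,0,0],0],[[0,0,0],0]]}}

```text
time_s: 39.58
tcp_pos: [0.6765, -0.4351, 0.2306]
eef_rot: [-180.0, 0.0, -176.0]
contact_force: [-0.8, -1.0, -0.1]
gripper_width: 0.0499
```

```bash
python3 - <<'E'
from h import *; from plant import r,imaging
st=r.get_state(); print(st["time_s"],st["contact_force"].round(1),st["qd"].round(2))
for n in ["scene","top"]:
    c=imaging.capture(n); W=cloud(c); P=W[c["z_map"]>0]; d=P[:,:2]-CC; x=d@CX; y=d@CD; z=P[:,2]
    m=(z>.117)&(z<.128)&(abs(y-.13)<.05)&(abs(x)<.075); rc=cv2.minAreaRect((np.c_[x,y][m]*1000).astype(np.float32)); print(n,"both tops",np.round(rc[0],1),np.round(rc[1],1),round(rc[2],1))
    for a,b,t in [(.086,.126,"loose"),(.134,.172,"fixed")]:
        k=m&(y>a)&(y<b); print(t,np.percentile(x[k],[1,99]).round(4),np.percentile(y[k],[1,99]).round(4),np.median(z[k]).round(4))
    k=(z>.07)&(z<.0745)&(y>.05)&(y<.089)&(abs(x)<.055); print("jaw",np.percentile(y[k],[1,99]).round(4))
    for lo in (.02,.05,.08):
        k=(z>lo)&(z<lo+.03)&(y>.08)&(y<.125)&(x>.045)&(x<.075); 
        if k.sum()>9: print("side x at z",lo,np.median(x[k]).round(4))
    cv2.imwrite(f"pics/{n}24.png",c["img"][:,:,::-1])
E
```

```text
39.575 [-0.8 -1.  -0.1] [ 0.27 -0.69 -0.45  0.11  0.05  0.02]
scene both tops [  0.7 128.3] [ 81.3 124.1] 89.9
loose [-0.0577  0.062 ] [0.0882 0.1257] 0.1224
fixed [-0.0593  0.0604] [0.1345 0.168 ] 0.1226
jaw [0.0742 0.0889]
side x at z 0.02 0.06
side x at z 0.05 0.0599
side x at z 0.08 0.0602
top both tops [ 56.3 113.3] [55.8 17.9] 69.3
loose [0.0397 0.0601] [0.0913 0.1248] 0.1228
fixed [0.0584 0.0591] [0.1348 0.1422] 0.1217Traceback (most recent call last):
  File "<stdin>", line 8, in <module>
    return _quantile_unchecked(
        a, q, axis, out, overwrite_input, method, keepdims, weights)
    return _ureduce(a,
                    func=_quantile_ureduce_func,
    ...<5 lines>...
                    overwrite_input=overwrite_input,
                    method=method)
    r = func(a, **kwargs)
    result = _quantile(arr,
                       quantiles=q,
    ...<2 lines>...
                       out=out,
                       weights=wgt)
    slices_having_nans = np.isnan(arr[-1, ...])
                                  ~~~^^^^^^^^^
IndexError: index -1 is out of bounds for axis 0 with size 0
```

View pics/scene24.png

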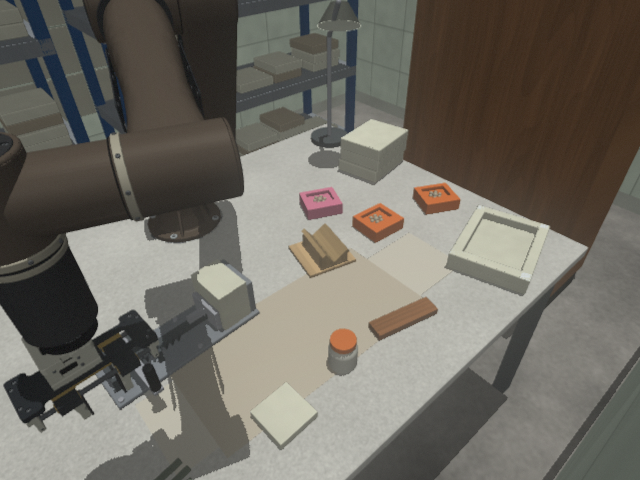

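The scene view shows the mould shut at about (225, 290), with the two tops measuring 81 × 124 mm as one block at 0.1° skew. The sides are vertical, and the loose half sits about 1.6 mm off the fixed one in x. The jaw is against the loose half's back. The jar, tile and batten are where they started, and the gripper is clear. Handing in.

```bash
python3 -c "
from plant import close_job
print(close_job())"
```

```text
the job is handed in; nothing more can be done
None
```

The mould is clamped shut and the job is handed in, at about 40 s of the 67 s allowed; no verdict came back. The last confirming stroke pushed the lever harder than your 25 N limit.

**What I did**
- **Grasp:** The tool cannot tilt, so I swung the leaning half upright with the back finger, moving along the arc of its top corner. I then gripped it flat (opening 40 mm), carried it over, and stood it on the bed in line with the fixed half.
- **Pumping:** I let go and made four lever strokes. The fourth stalled at about 23 N, roughly 1.7 mm short of the lever's stop. A fifth confirming stroke caught the next tooth and stalled early, and nothing moved.

**Last checks (scene camera)**
- The two tops form one block of 81 × 124 mm, with 0.1° skew.
- The loose half is about 1.6 mm off the fixed half sideways, and its sides are vertical.
- The jaw bears on its back, and the jar, tile and batten looked unmoved in the last picture.
- The gripper is clear.

**What went wrong or disagreed**
- **First push jammed:** The first try at righting the half jammed at about 37 N sideways and 28 N upward, so I backed off and re-planned it.
- **Lever did not return fully:** After strokes 1 and 2 the lever stopped about 13 mm short of rest at the knob. From then on I pushed it back gently with the front finger, at 1–2 N until it met its rest stop at about 7 N.
- **First stroke looked too long:** The jaw seemed to move about 24 mm instead of 16 mm. That reading may be off, because the gripper partly hid the jaw.
- **Over the lever force limit:** The confirming stroke reached about 39 N (14 N and 36 N sideways), or 43 N counting the vertical part, before I backed off.
- **Last top view incomplete:** The arm mostly hid the mould and that check script stopped with an error. The end figures are therefore from the scene camera only; an earlier top view, before the confirming stroke, gave 79 mm for the closed block.

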